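# Unstack the upper part tray for inspection and pile up its spacer plates

## Task

Slide the top spacer plate off the stack, without lifting it, straight along the rack onto the spacer already in the bay until it is fully home against the end stop. Then set the upper part tray, kept level, flat between the pins of the inspection stage, and lift the second spacer squarely onto the spacer pile so that it lies neatly over the plates below. Set things down rather than dropping them, let the lower tray stay in the nest with its parts uncovered, and leave everything else where it is.

Things in the scene. Friction and masses are not known exactly. Their poses are not given: they have to be found in the camera images.
- rack: fixed dark metal rack left or right of centre: base plate 250 x 90 x 10 mm, origin on the table under its middle, body x along it from the nest (-x half) to the bay (+x half), roughly world +y (within 0.35 rad). Guide rails at x -25 to +35 mm, inner faces y = +-32 mm, and two 8 mm posts at x = -102, y = +-36 mm end 49 mm above the table
- stop (a point): centre of the end stop's face, at rack x = +116.5 mm, 43 mm above the table; the stop's top is at 49.5 mm. The block under the bay (rack x from -2 to +124 mm, 56 mm wide) has its top at 36.5 mm
- nest (a point): centre of the nest's floor under the stack, at rack x = -60 mm, 10 mm above the table; a lip 10 mm high closes its rear end. Undersides in the stack, above the table: lower tray 10, second spacer 24, upper tray 32, top spacer 46 mm (top of all 54 mm). Spacers stick out 3 mm beyond the trays all round
- bay (a point): point at rack x = +60.5 mm, 44.5 mm above the table: where the top spacer's underside centre lies (within about 1 mm along the rack, 2 mm across) when it is home against the end stop on the spacer already there; the second spacer then lies 52.5 mm above the table
- spacer_top: top spacer, on top of the stack at the start: bare aluminium plate 110 x 60 x 8 mm (body x along its length, y across), origin at the centre of its underside, about 0.14 kg (hidden, varies). It slides freely (dry metal on plastic, about 1 N) and drops 1.5 mm onto the spacer in the bay
- spacer_low: second spacer, between the two trays: bare aluminium plate 110 x 60 x 8 mm (body x along its length, y across), origin at the centre of its underside, about 0.14 kg (hidden, varies)
- spacer_pile: spacer already lying in the bay, underside 36.5 mm above the table, stays there: bare aluminium plate 110 x 60 x 8 mm (body x along its length, y across), origin at the centre of its underside, about 0.14 kg (hidden, varies)
- tray_top: upper part tray, between the two spacers: black open plastic tray 104 x 54 x 14 mm (body x along its length), three pockets each with a copper block fixed below the rim, origin at the centre of its underside, about 0.13 kg
- tray_low: lower part tray, at the bottom of the stack, stays in the nest: black open plastic tray 104 x 54 x 14 mm (body x along its length), three pockets each with a copper block fixed below the rim, origin at the centre of its underside, about 0.13 kg
- stage: fixed inspection stage, aluminium plate 150 x 100 mm on four short legs, top 50 mm above the table; body x along its length, origin on the table under its centre. Low steel pins, 6 mm high and 6 mm thick, stand at (x, y) = (+-40, +-36) and (+-63, +-18) mm and leave a place 120 x 66 mm for the tray, long side along the stage, either way round
- stage_seat (a point): centre of the stage's top face, 50 mm above the table
- screw_cup: small open steel cup, 44 mm across, 34 mm high, between the rack and the stage; leave alone
- screwdriver: screwdriver lying beyond the rack and the stage; leave alone
- tweezers: steel tweezers, 140 mm, lying on the robot side of the rack and the stage; leave alone
- pliers: green-handled pliers on the blue mat at the left; leave alone
- copper_block: copper block 32 x 22 x 18 mm on the blue mat; leave alone
- jar: white screw-cap jar, 56 mm across, 65 mm high, beyond the rack and the stage at the right; leave alone
There are look-alikes about, which are no part of the job. Leave any brown or red look-alike of the spacer_top alone.

How it is judged:
By the outcome, as a careful person would: the job done as asked, in the order asked, and still so for the second after the job is handed in, with the robot touching nothing.
It also fails if it takes over 69 s, if anything falls off the work surface, if the arm or the gripper's body presses on something with over 40 N, if the wrist force passes 120 N, or if a joint passes its speed limit or range.

## Robot

A 7-joint arm with a two-finger parallel gripper is mounted at the origin on the work surface. World frame = base frame: x ahead of the robot, y to its left, z up, the work surface at z = 0. Lengths are in m, angles in rad, forces in N, time in s.
With the tool pointing down it reaches from about 0.425 to 0.925 m from the base axis. Payload 6.8 kg.
Tool frame: the origin (TCP) lies on the centre line of the jaws, within the pads' length; the fingertips stand 8 mm ahead of it and the grasp point (between the pads) lies 11 mm behind it (r.finger_overhang is the distance from the TCP to the fingertips, in m); x points along the fingers, z is the direction in which the jaws open and shut, and the axes are right-handed (so a half turn about x gives the same grasp; the last joint's range is limited). The gripper opens to 85 mm and grips with 20 to 120 N. Pads are 22 mm wide; open, the fingers measure 114 mm over their backs; the gripper's body (76 mm by 85 mm) begins 54 mm behind the grasp point. The pads swing forward as they close: fully open they stand 13 mm farther back than shut.
Start: joints at [-1.432, 0.477, 0.022, 1.555, -0.011, 1.109, -0.083], TCP at [0.165, 0.655, 0.239] pointing down, gripper open.
Joint ranges: [-2.96, 2.96], [-0.34, 2.1], [-1.41, 1.46], [0.24, 2.44], [-1.37, 4.51], [0.17, 1.92], [-2.96, 2.96]. Speed limits (rad/s): [2.39, 2.39, 3.14, 3.14, 3.14, 3.14, 3.14].

## Interface

Orientations are given as a rotation vector (axis times angle).
In Python, from bench import r gives the robot as it stands. The module is installed in compiled form; this text tells all that it offers.
- The arm moves only by the tool play_rows, never from a script. Its argument "plan" is a list of rows, each a list of 5 numbers: the opening, from -1 (shut) to 1 (fully open), then the shift along the world's x, y, z in m, then the turn about the world's z in rad. A call has 1 to 10 rows; each row is the pose to reach, as a shift and turn from the pose commanded when the call began; what a row does not reach only later rows make up. A row lasts 1/10 s, in which the tool goes at most 50 mm and 8.59 degrees, less where a joint would pass 70% of its speed; a pose out of reach is approached as far as the arm can. A call with a gripper value outside its range is refused whole. The fingers move at their own pace and stop on an object; "force" is the grip in N (left out, the last holds). Time passes only in rows, so rows that repeat a pose let the fingers close. It gives the time, the measured TCP pose, the force and the opening at its end, in the units of the state.
- r.get_obs(): the state, without advancing time (a new reading comes with each control period).
- r.grab_frame(name): name is "scene" or "top" or "wrist"; returns a dict with "pixels" (420x560x3 uint8, blue, green, red), "z_map" (420x560 float32, m along the optical axis (not along the pixel's ray), 0 where there is no reading), "vfov" (degrees; the focal length in pixels is half the picture's height over the tangent of half this angle, whatever the lens; pixels are square), "cx", "cy" (the principal point, pixels), "R" (3x3) and "t" (3): a world point X has camera coordinates R X + t; the wrist camera has in their place "tool_from_camera" (4x4, takes a point from camera to tool coordinates, whose origin is the TCP and whose axes are the tool frame's). Camera axes: x right, y down, z forward; pixel columns grow to the right and rows downward; lengths in m; the calibration is good to about 2 mm. A picture is of the moment at which its call begins: read the wrist's pose just before it.
- r.hand_in(): hands the job in, once; it reports no verdict.
Trained networks look in a picture, given as the dict that the camera call returned (one of the last four; its "shot" number tells which), for a name from the list of things; names that differ only in an ending like _2 or _b are one class to them, and where a whole thing is asked for, a point or a joint stands for the part that bears it (a point fixed in the world has none). Each returns a list of dicts, best first, with "conf" (0 to 1); they miss things now and then, are a little off and sometimes report something else, mostly with a low value. They report only what shows in the picture. A call takes as long as a camera call. They do not tell look-alikes from the thing itself.
- r.outline_of(picture, label): "mask" (420x560 bool, what is visible of it) and "bbox" ([left, top, right, bottom] as shares, 0 to 1, of the picture: columns of its width, rows of its height, round what is visible of it).
- r.pinpoint(picture, label): "position" ([column, row] as shares, 0 to 1, of the picture: columns of its width, rows of its height: a listed point, or the origin of a listed thing).
The state is a dict: "clock": time; "joints": joint angles; "qvel": joint speeds; "tau": joint torques, N m; "tcp_pos": TCP position; "orientation": TCP orientation; "contact_force": force on the tool from outside, world axes, zero at the start; "moment": the same for the moment, N m; "grip_width": finger opening in m.
Only numpy, scipy, OpenCV 4.12 (cv2) and the standard library are available. Lean on these libraries where they do the work, as an engineer would, in place of code of your own. Each camera call takes 0.05 s, during which the arm holds its last target.

## Working session

There is one attempt and no reset: what is moved stays moved. The work goes in short steps, Python scripts to look and compute and a tool call to move; the robot and the scene stay as the last step left them, time stands still between calls to the robot, and variables do not carry over. Pictures are saved under pics/ and viewed, and the job is handed in when it is done.

Besides the shell and the picture viewer there is one more tool, called after "Request:" as name([rows], argument=value, ...), one row to a line, values as JSON. play_rows: Moves the arm, as the interface text tells. Its arguments: {"type":"object","properties":{"plan":{"type":"array","items":{"type":"array","items":{"type":"number"}}},"force":{"type":"number"}},"required":["plan"]}

```bash
mkdir -p pics; ls; cat > h.py <<'E'
import numpy as np,cv2
from bench import r
def K(p):
    f=p['pixels'].shape[0]/2/np.tan(np.radians(p['vfov'])/2); return f,p['cx'],p['cy']
def save(p,n): cv2.imwrite('pics/'+n+'.png',p['pixels'])
def ray(p,u,v):
    f,cx,cy=K(p); return np.array([(u-cx)/f,(v-cy)/f,1.])
def back(p,u,v,z):
    return p['R'].T@(ray(p,u,v)*z-p['t'])
def cloud(p):
    f,cx,cy=K(p);z=p['z_map'];v,u=np.mgrid[:z.shape[0],:z.shape[1]]
    c=np.stack([(u-cx)/f*z,(v-cy)/f*z,z],-1)
    return (c-p['t'])@p['R'], z>0   # R^T(c-t)
def onz(p,u,v,h):
    o=-p['R'].T@p['t'];d=p['R'].T@ray(p,u,v); return o+d*(h-o[2])/d[2]
def proj(p,X):
    f,cx,cy=K(p);c=np.asarray(X)@p['R'].T+p['t'];return np.stack([c[...,0]/c[...,2]*f+cx,c[...,1]/c[...,2]*f+cy],-1)
E
python3 - <<'E'
from h import *
o=r.get_obs();print({k:np.round(v,4) for k,v in o.items()})
for n in('scene','top'):
    p=r.grab_frame(n);save(p,n+'0');print(n,p['vfov'],p['cx'],p['cy'],-p['R'].T@p['t'],p['R'])
    for l in('rack','stop','nest','bay','spacer_top','spacer_pile','tray_top','stage','stage_seat'):
        for d in r.pinpoint(p,l)[:3]:
            u=d['position'][0]*560;v=d['position'][1]*420
            print(l,round(d['conf'],2),round(u),round(v))
E
```

```text
pics
{'clock': np.float64(0.0), 'joints': array([-1.4321,  0.4778,  0.0224,  1.5565, -0.0115,  1.1093, -0.0832]), 'qvel': array([-0.0005, -0.0015, -0.0003,  0.0004,  0.    ,  0.0008, -0.0001]), 'tau': array([ 1.90000e-03, -5.96445e+01,  1.60820e+00, -2.81185e+01,
        1.23000e-02,  9.40000e-03,  0.00000e+00]), 'tcp_pos': array([0.1648, 0.654 , 0.2383]), 'orientation': array([-1.0267,  1.3173,  1.0246]), 'contact_force': array([ 0.0579,  0.4179, -0.8393]), 'moment': array([-0.0083, -0.0133, -0.0308]), 'grip_width': np.float64(0.0851)}
scene 43.21178862821281 281.6417244200284 211.9970168729996 [1.2841445  0.17275644 1.0745007 ] [[ 0.00423425  0.99995222  0.00881087]
 [ 0.7946936   0.00198342 -0.60700754]
 [-0.60699601  0.00957216 -0.79464723]]
rack 0.72 302 232
stop 0.88 348 223
nest 0.74 276 229
bay 0.7 325 218
spacer_top 0.93 356 288
spacer_top 0.75 274 220
spacer_top 0.73 277 189
spacer_pile 0.81 324 224
tray_top 0.54 277 223
stage 0.82 128 239
stage 0.34 424 245
stage_seat 0.97 124 229
top 43.13651132592138 290.2785166102414 220.34138827976298 [0.39035581 0.18368125 1.37876842] [[-9.08940739e-03 -9.99958624e-01  3.65025458e-04]
 [-9.92011490e-01  8.97123729e-03 -1.25828136e-01]
 [ 1.25819655e-01 -1.50581264e-03 -9.92051988e-01]]
rack 0.66 274 236
stop 0.89 226 231
stop 0.25 433 225
nest 0.93 295 234
bay 0.98 247 234
bay 0.58 224 231
spacer_top 0.95 298 234
spacer_top 0.9 223 178
spacer_top 0.64 231 307
spacer_pile 0.74 249 234
stage 0.59 436 226
stage_seat 0.74 440 224
```

View pics/scene0.png

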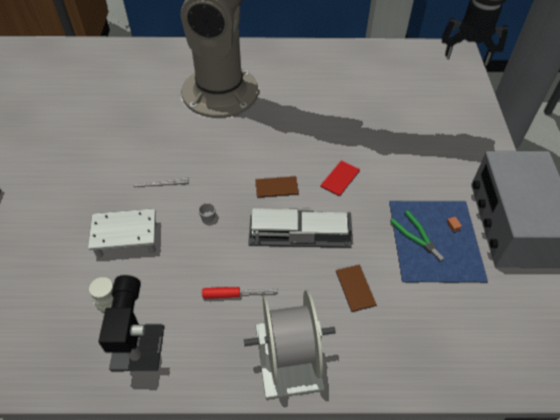

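View pics/top0.png

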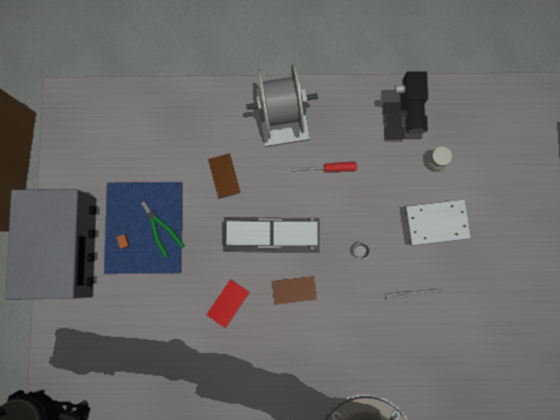

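Candidates for the top spacer in the top view are:
- bare aluminium plate in the rack at (298,234)
- brown (223,176)
- brown (294,290)
- red (228,303)

Only the plate at (298,234) is bare aluminium, and it lies on the nest half of the rack. I'll measure it and take an enlarged crop.

```bash
python3 - <<'E'
from h import *
print(r.finger_overhang)
ps={n:r.grab_frame(n) for n in('scene','top')}
for n,p in ps.items():
    W,ok=cloud(p)
    c=p['pixels']
    y0,y1,x0,x1=(205,262,210,330) if n=='top' else (195,255,240,360)
    cv2.imwrite(f'pics/crop_{n}.png',cv2.resize(c[y0:y1,x0:x1],None,fx=6,fy=6,interpolation=cv2.INTER_CUBIC))
    b=W[y0:y1,x0:x1].reshape(-1,3)
    for lo,hi in((.005,.015),(.040,.0475),(.0475,.060)):
        s=b[(b[:,2]>lo)&(b[:,2]<hi)]
        if len(s)>20:
            rc=cv2.minAreaRect(s[:,:2].astype(np.float32)*1000);print(n,lo,len(s),np.round(rc[0],1),np.round(rc[1],1),round(rc[2],1),np.median(s[:,2]))
    for l in('nest','bay','stop','stage_seat','spacer_top'):
        h={'nest':.01,'bay':.0445,'stop':.043,'stage_seat':.05,'spacer_top':.046}[l]
        for d in r.pinpoint(p,l)[:1]:
            u=d['position'][0]*560;v=d['position'][1]*420
            print(n,l,np.round(onz(p,u,v,h),4))
    x0,x1,y0,y1=(395,480,190,255) if n=='top' else (80,170,200,260)
    b=W[y0:y1,x0:x1].reshape(-1,3); s=b[(b[:,2]>.04)&(b[:,2]<.06)]
    rc=cv2.minAreaRect(s[:,:2].astype(np.float32)*1000);print(n,'stage',np.round(rc[0],1),np.round(rc[1],1),round(rc[2],1),np.median(s[:,2]))
E
```

```text
0.008
scene 0.005 925 [503.6 231.4] [183.7 305. ] 0.0 0.010156357108099855
scene 0.04 912 [525.  237.1] [228.3  80.1] 88.3 0.04504017614441942
scene 0.0475 1321 [525.3 232.3] [239.8  80.9] 89.1 0.05413472066165396
scene nest [0.5307 0.1653 0.01  ]
scene bay [0.5394 0.2863 0.0445]
scene stop [0.7286 0.0879 0.043 ]
scene stage_seat [0.5331 0.2786 0.05  ]
scene spacer_top [0.5178 0.1682 0.046 ]
scene stage [ 548.5 -192.9] [105.8 150.8] 6.5 0.05167803404059077
top 0.005 825 [532.3 236.7] [310.1 146.4] 89.5 0.008962018117601864
top 0.04 970 [527.8 234.5] [240.8  76.7] 88.4 0.04370358128068408
top 0.0475 1196 [527.  234.4] [239.3  78.4] 89.1 0.052297753538004955
top nest [0.5319 0.1717 0.01  ]
top bay [0.5279 0.2921 0.0445]
top stop [0.5334 0.3492 0.043 ]
top stage_seat [ 0.5508 -0.1991  0.05  ]
top spacer_top [0.5291 0.1665 0.046 ]
top stage [ 551.9 -191.5] [100.8 153.6] 6.3 0.04867223744495791
```

```bash
sleep 1
```

```text
(no output)
```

View pics/crop_top.png

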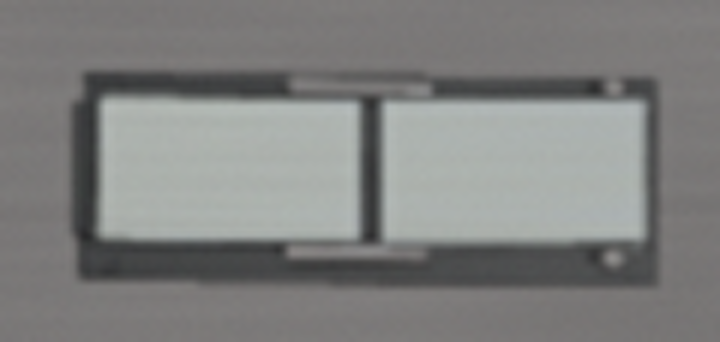

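View pics/crop_scene.png

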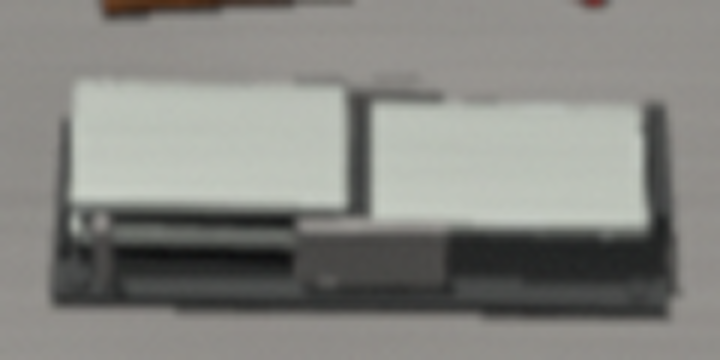

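The crops confirm it: the aluminium plate on the nest half is the top spacer, standing higher than the pile plate, with posts beside its rear end. Next I'll bring the wrist camera over it.

```bash
python3 - <<'E'
from h import *
from scipy.spatial.transform import Rotation as Ro
o=r.get_obs();print(o['clock'],o['tcp_pos']);print(np.round(Ro.from_rotvec(o['orientation']).as_matrix(),3))
p=r.grab_frame('wrist');print(p['vfov'],p['cx'],p['cy'],np.round(p['tool_from_camera'],3));save(p,'w0')
E
```

```text
1.6 [0.16491072 0.65455973 0.23930312]
[[-0.    -0.97   0.244]
 [ 0.     0.244  0.97 ]
 [-1.     0.     0.   ]]
60.226835037696794 277.7880972024925 207.53987290750064 [[ 0.001 -0.277  0.961 -0.135]
 [ 0.    -0.961 -0.277  0.072]
 [ 1.     0.    -0.    -0.001]
 [ 0.     0.     0.     1.   ]]
```

View pics/w0.png

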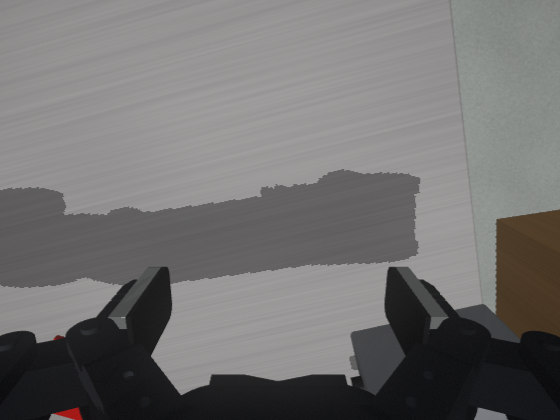

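Request:
play_rows([
  [1,0.036,-0.045,0,-0.13],
  [1,0.072,-0.09,0,-0.26],
  [1,0.108,-0.135,0,-0.39],
  [1,0.144,-0.18,0,-0.52],
  [1,0.18,-0.225,0,-0.65],
  [1,0.216,-0.27,0,-0.78],
  [1,0.252,-0.315,0,-0.91],
  [1,0.288,-0.36,0,-1.05],
  [1,0.324,-0.405,0,-1.19],
  [1,0.36,-0.455,0,-1.34],
])

```text
clock: 2.65
tcp_pos: [0.4774, 0.2618, 0.2398]
orientation: [0.018, 1.57, -0.016]
contact_force: [0.5, 0.3, 0.9]
grip_width: 0.0854
```

Request:
play_rows([
  [-1,0,0,0,0],
  [-1,0,0,0,0],
  [-1,0,0,0,0],
])

```text
clock: 2.95
tcp_pos: [0.4755, 0.2647, 0.2392]
orientation: [0.011, 1.571, -0.01]
contact_force: [-0.2, 0.8, 0.0]
grip_width: 0.0438
```

Request:
play_rows([
  [-1,0.025,-0.03,0,0],
  [-1,0.05,-0.065,0,0],
  [-1,0.05,-0.065,0,0],
  [-1,0.05,-0.065,0,0],
])

```text
clock: 3.35
tcp_pos: [0.526, 0.1992, 0.2392]
orientation: [0.012, 1.571, -0.012]
contact_force: [-0.2, 0.5, -0.3]
grip_width: -0.0003
```

```bash
cat >> h.py <<'E'
from scipy.spatial.transform import Rotation as Ro
def wrist():
    o=r.get_obs();p=r.grab_frame('wrist')
    T=np.eye(4);T[:3,:3]=Ro.from_rotvec(o['orientation']).as_matrix();T[:3,3]=o['tcp_pos']
    M=np.linalg.inv(T@p['tool_from_camera']);p['R']=M[:3,:3];p['t']=M[:3,3];p['obs']=o
    return p
E
python3 - <<'E'
from h import *
p=wrist();save(p,'w1');print(p['obs']['tcp_pos'],p['obs']['orientation'],p['obs']['grip_width'])
np.savez('w1.npz',**{k:v for k,v in p.items() if k!='obs'})
E
```

```text
[0.52599869 0.19915308 0.23916558] [ 0.01216034  1.571191   -0.0116985 ] -0.0002846728745784704
```

View pics/w1.png

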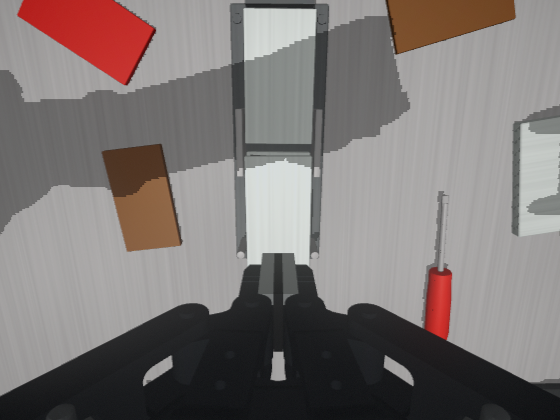

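```bash
cat >> h.py <<'E'
def rects(p,xr,yr,zs):
    W,ok=cloud(p)
    m0=ok&(W[...,0]>xr[0])&(W[...,0]<xr[1])&(W[...,1]>yr[0])&(W[...,1]<yr[1])
    for lo,hi in zs:
        m=(m0&(W[...,2]>lo)&(W[...,2]<hi)).astype(np.uint8)
        m=cv2.morphologyEx(m,cv2.MORPH_OPEN,np.ones((3,3)))
        n,l,st,_=cv2.connectedComponentsWithStats(m,connectivity=4)
        for i in range(1,n):
            if st[i,4]<150: continue
            s=W[l==i];rc=cv2.minAreaRect(s[:,:2].astype(np.float32)*1000)
            print((lo,hi),st[i,4],'c',np.round(rc[0],1),'sz',np.round(rc[1],1),'a',round(rc[2],2),'z',np.round(np.median(s[:,2])*1000,1),'px',st[i,:4])
E
python3 - <<'E'
from h import *
p=dict(np.load('w1.npz'));
rects(p,(.46,.6),(.09,.38),((.005,.014),(.031,.041),(.041,.048),(.048,.060)))
c=p['pixels'];cv2.imwrite('pics/w1c.png',cv2.resize(c[0:270,215:345],None,fx=2.2,fy=2.2,interpolation=cv2.INTER_CUBIC))
W,ok=cloud(p)
for v in range(5,262,6): print(v,np.round(W[v,270]*1000,1),np.round(W[v,232]*1000,1), np.round(W[v,322]*1000,1))
E
```

```text
(0.005, 0.014) 1313 c [486.9 310.4] sz [92.9 13.1] a 87.06 z 10.3 px [230   3  15 107]
(0.005, 0.014) 1292 c [565.4 305.4] sz [14.1 98.4] a 0.63 z 10.3 px [313   4  16 113]
(0.005, 0.014) 677 c [483.4 161.6] sz [81.2 11.1] a 88.87 z 10.4 px [234 172  12  75]
(0.005, 0.014) 660 c [562.3 158.3] sz [75.9 10.9] a 88.81 z 10.3 px [310 177  12  70]
(0.031, 0.041) 361 c [524.5 230.5] sz [ 5.  55.6] a 89.29 z 36.9 px [248 144  61   6]
(0.041, 0.048) 9420 c [525.8 289.1] sz [110.   60.2] a 88.54 z 44.8 px [243   8  73 136]
(0.048, 0.06) 207 c [533.9 347. ] sz [ 3.1 41. ] a 88.98 z 49.9 px [262   0  52   4]
(0.048, 0.06) 253 c [489.8 247.5] sz [34.5  6. ] a 89.26 z 49.3 px [235 109   8  41]
(0.048, 0.06) 395 c [559.4 236. ] sz [55.4  6. ] a 88.41 z 49.3 px [313 109   9  64]
(0.048, 0.06) 169 c [489.  217.2] sz [22.9  5.6] a 87.86 z 49.3 px [236 151   7  26]
(0.048, 0.06) 6672 c [523.2 172.2] sz [104.7  60.2] a 89.3 z 54.4 px [244 155  68 110]
5 [519.7 346.1  44.5] [484.9 354.6  10.2] [565.8 353.1  11.2]
11 [519.6 341.6  44.8] [484.6 349.8   9.8] [565.9 348.3  11. ]
17 [519.5 337.1  45.1] [484.
[... 2046 characters left out ...]
3   1.1] [ 5.707e+02  1.654e+02 -2.000e-01]
209 [516.3 175.6  54.6] [474.  160.5   1. ] [ 5.708e+02  1.587e+02 -3.000e-01]
215 [516.2 169.9  54.8] [ 4.735e+02  1.534e+02 -2.000e-01] [570.7 152.6   1.7]
221 [516.1 163.8  54.1] [4.732e+02 1.467e+02 3.000e-01] [570.9 145.6   1.3]
227 [515.9 157.9  54. ] [4.729e+02 1.399e+02 3.000e-01] [571.1 138.7   1. ]
233 [515.8 152.5  55.4] [472.7 133.2   1. ] [5.713e+02 1.315e+02 3.000e-01]
239 [515.7 146.   54.2] [472.1 125.5  -0.7] [571.3 124.7   1.1]
245 [515.6 140.3  55. ] [472.  119.2   1.3] [571.4 118.    1.8]
251 [515.5 134.2  55.2] [ 4.714e+02  1.114e+02 -3.000e-01] [571.7 110.   -0. ]
257 [521.  209.7 239.6] [471.2 104.7   1.1] [572.  102.4  -0.8]
```

View pics/w1c.png

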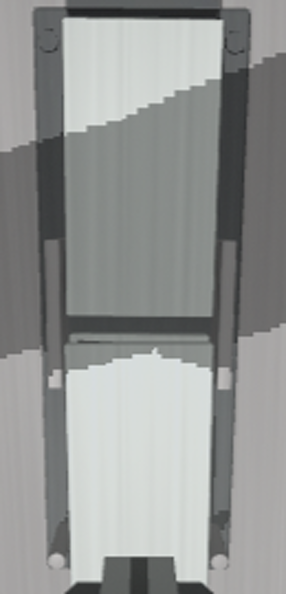

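```bash
python3 - <<'E'
from h import *
p=dict(np.load('w1.npz'));W,ok=cloud(p)
for v in range(252,275,2): print(v,np.round(W[v,280]*1000,1),np.round(W[v,270]*1000,1),np.round(W[v,255]*1000,1))
p=r.grab_frame('scene');save(p,'s1');W,ok=cloud(p)
m=ok&(abs(W[...,0]-.526)<.04)&(abs(W[...,1]-.2)<.04)&(W[...,2]>.15)&(W[...,2]<.3);
b=W[m];i=np.argsort(b[:,2])[:12];print(len(b),np.round(b[i]*1000,1))
E
```

```text
252 [524.9 132.8  54.5] [515.4 133.   54.6] [501.1 132.8  53.8]
254 [525.  210.1 237.7] [520.9 209.8 236.9] [501.1 131.3  55. ]
256 [525.  210.1 239.7] [521.  209.6 238.5] [500.9 128.6  53.6]
258 [525.  209.8 241.1] [521.  209.9 241.1] [500.9 126.9  54.4]
260 [525.  210.2 243.8] [521.  209.5 242.1] [500.9 125.1  55. ]
262 [525.  209.6 244.4] [521.1 209.6 244.4] [500.8 122.9  54.9]
264 [525.  209.1 245.2] [521.1 209.5 245.8] [500.7 120.6  54.3]
266 [525.  209.9 248.6] [521.2 209.7 248.1] [514.9 206.1 240.4]
268 [525.  209.8 250.2] [521.2 209.8 250. ] [515.1 206.7 243.4]
270 [525.  209.7 251.7] [521.2 209.3 250.7] [515.  205.7 243. ]
272 [524.9 209.8 253.4] [521.3 209.7 253.1] [515.2 206.3 246.2]
274 [524.9 209.9 255.3] [521.3 209.6 254.7] [515.3 206.3 247.8]
106 [[527.7 188.4 234.7]
 [530.6 207.4 234.9]
 [531.1 205.3 235.4]
 [531.7 190.4 236. ]
 [531.9 203.1 236.3]
 [530.1 190.4 237.4]
 [530.2 207.4 237.5]
 [534.3 194.6 238.9]
 [528.7 188.3 239. ]
 [535.1 198.8 239.9]
 [535.4 192.5 240.2]
 [535.7 196.7 240.5]]
```

Request:
play_rows([
  [-1,-0.003,-0.045,0,0],
  [-1,-0.005,-0.09,0,-0.005],
  [-1,-0.005,-0.129,-0.02,-0.01],
  [-1,-0.005,-0.129,-0.065,-0.01],
  [-1,-0.005,-0.129,-0.11,-0.01],
  [-1,-0.005,-0.129,-0.155,-0.01],
  [-1,-0.005,-0.129,-0.19,-0.01],
  [-1,-0.005,-0.129,-0.21,-0.01],
  [-1,-0.005,-0.129,-0.22,-0.01],
  [-1,-0.005,-0.129,-0.22,-0.01],
])

```text
clock: 4.45
tcp_pos: [0.5204, 0.0707, 0.0184]
orientation: [0.019, 1.573, -0.019]
contact_force: [0.0, -0.7, 0.8]
grip_width: 0.0
```

```bash
python3 - <<'E'
from h import *
p=wrist();save(p,'w2');o=p['obs'];print(o['tcp_pos'],o['orientation'],o['contact_force'])
W,ok=cloud(p)
for v in range(246,275,2): print(v,np.round(W[v,280]*1000,1),np.round(W[v,270]*1000,1))
E
```

```text
[0.52037816 0.07071699 0.01837513] [ 0.01870806  1.57288538 -0.01856985] [ 0.02348738 -0.74731038  0.83863277]
246 [5.195e+02 7.840e+01 5.000e-01] [515.   78.7   1. ]
248 [5.195e+02 7.750e+01 5.000e-01] [515.   77.9   1.4]
250 [519.5  76.8   1.3] [5.149e+02 7.660e+01 5.000e-01]
252 [519.4  75.9   1.4] [5.149e+02 7.550e+01 2.000e-01]
254 [519.5  81.3  16.1] [515.4  81.5  16.4]
256 [519.5  81.7  19. ] [515.5  81.5  18.3]
258 [519.5  81.4  20.4] [515.5  81.6  20.5]
260 [519.5  81.4  22.2] [515.5  81.2  21.6]
262 [519.5  81.1  23.5] [515.6  81.8  24.7]
264 [519.5  81.5  26.1] [515.6  81.7  26.3]
266 [519.5  81.6  28.2] [515.7  81.5  27.8]
268 [519.5  81.3  29.2] [515.7  81.1  28.6]
270 [519.4  81.   30.4] [515.8  81.8  31.8]
272 [519.4  81.4  32.7] [515.8  81.8  33.5]
274 [519.4  81.3  34.3] [515.8  81.6  34.6]
```

View pics/w2.png

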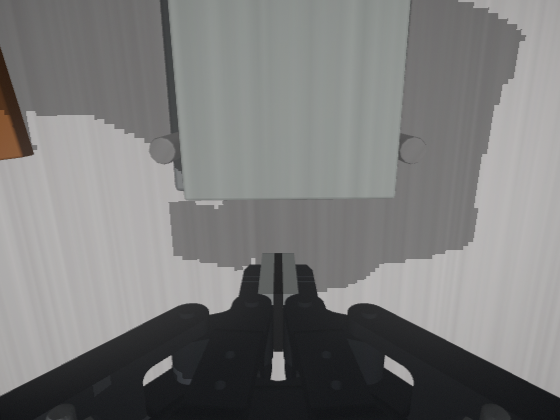

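Request:
play_rows([
  [-1,0,0,-0.004,0],
  [-1,0,0,-0.007,0],
  [-1,0,0,-0.009,0],
  [-1,0,0,-0.009,0],
])

```text
clock: 4.9
tcp_pos: [0.5213, 0.0694, 0.0105]
orientation: [0.021, 1.57, -0.02]
contact_force: [-0.4, 0.5, -0.7]
grip_width: -0.0004
```

Request:
play_rows([
  [-1,0,0,-0.002,0],
  [-1,0,0,-0.003,0],
])

```text
clock: 5.1
tcp_pos: [0.5215, 0.0694, 0.008]
orientation: [0.021, 1.571, -0.02]
contact_force: [-4.2, -0.1, 21.9]
grip_width: -0.0001
```

Request:
play_rows([
  [-1,0,0,0.03,0],
  [-1,0.001,0,0.0485,0],
  [-1,0.001,0.015,0.0485,0.004],
  [-1,0.001,0.018,0.0485,0.004],
  [-1,0.001,0.018,0.0485,0.004],
])

```text
clock: 5.6
tcp_pos: [0.5216, 0.0887, 0.0549]
orientation: [0.016, 1.572, -0.015]
contact_force: [-0.6, 0.9, -0.9]
grip_width: 0.0004
```

```bash
python3 - <<'E'
from h import *
p=wrist();save(p,'w3');o=p['obs'];print(o['tcp_pos'],o['orientation'],o['contact_force']);print(np.round(Ro.from_rotvec(o['orientation']).as_matrix(),4))
rects(p,(.46,.6),(.09,.38),((.048,.06),))
E
```

```text
[0.52157201 0.08874104 0.05494501] [ 0.01556787  1.57211729 -0.01534198] [-0.62028433  0.89058018 -0.85421921]
[[-1.400e-03  1.970e-02  9.998e-01]
 [ 2.000e-04  9.998e-01 -1.970e-02]
 [-1.000e+00  1.000e-04 -1.400e-03]]
(0.048, 0.06) 36128 c [523.1 153.1] sz [78.2 60.6] a 88.93 z 54.4 px [195   0 178 221]
(0.048, 0.06) 280 c [486.6 128.4] sz [7.2 7.6] a 4.56 z 49.3 px [184 175  19  19]
(0.048, 0.06) 274 c [558.1 127.1] sz [7.  7.3] a 82.62 z 49.4 px [364 175  19  19]
(0.048, 0.06) 284 c [519.7  99.5] sz [ 1.4 13.1] a 89.67 z 55.8 px [261 253  34  10]
```

View pics/w3.png

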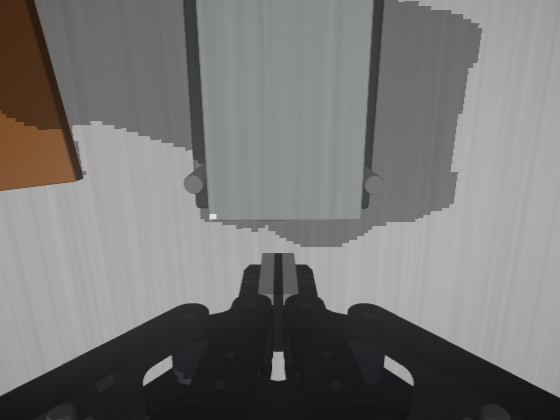

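Request:
play_rows([
  [-1,0.003,0.004,0.0005,-0.002],
  [-1,0.003,0.01,0.0005,-0.002],
  [-1,0.003,0.016,0.0005,-0.002],
  [-1,0.0032,0.024,0.0005,-0.002],
  [-1,0.0034,0.032,0.0005,-0.002],
  [-1,0.0036,0.04,0.0005,-0.002],
  [-1,0.0038,0.048,0.0005,-0.002],
  [-1,0.004,0.056,0.0005,-0.002],
])

```text
clock: 6.45
tcp_pos: [0.5263, 0.1442, 0.0563]
orientation: [0.019, 1.571, -0.019]
contact_force: [-0.5, -1.6, -0.4]
grip_width: -0.0002
```

```bash
python3 - <<'E'
from h import *
p=wrist();save(p,'w4');o=p['obs'];print(o['tcp_pos'],o['orientation'],o['contact_force'])
rects(p,(.46,.6),(.09,.38),((.03,.045),(.045,.06),))
E
```

```text
[0.52628127 0.14419682 0.05631041] [ 0.01870488  1.57068862 -0.01866019] [-0.52094367 -1.64453464 -0.4244033 ]
(0.03, 0.045) 1318 c [505.9 135.2] sz [27.6 18.4] a 82.86 z 36.7 px [219 254  43  57]
(0.03, 0.045) 580 c [538.4 136.7] sz [12.8 23.9] a 1.46 z 36.6 px [294 254  30  44]
(0.03, 0.045) 156 c [550.8 127.2] sz [25.3  2. ] a 88.06 z 32.3 px [330 264   6  46]
(0.03, 0.045) 252 c [487.4 130.6] sz [4.4 8. ] a 61.96 z 37.3 px [191 279  19  19]
(0.03, 0.045) 257 c [557.3 128.8] sz [8.  4.8] a 27.28 z 37.6 px [340 279  19  19]
(0.045, 0.06) 2346 c [489.7 228. ] sz [45.3  6.7] a 88.52 z 49.2 px [166   0  27 130]
(0.045, 0.06) 44185 c [528.  185.8] sz [127.3  68. ] a 88.75 z 54.3 px [187   0 194 314]
(0.045, 0.06) 153 c [556.9 128.9] sz [8. 5.] a 31.97 z 48.5 px [346 294  17  13]
```

View pics/w4.png

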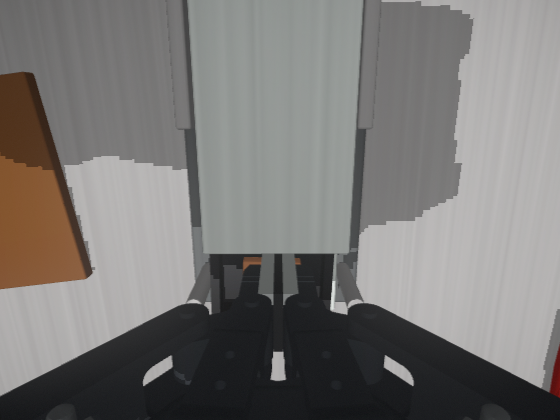

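Request:
play_rows([
  [-1,0.0002,0.009,-0.0005,0],
  [-1,0.0004,0.018,-0.0005,0],
  [-1,0.0006,0.027,-0.0005,0],
  [-1,0.0008,0.036,-0.0005,0],
  [-1,0.001,0.045,-0.0005,0],
  [-1,0.0012,0.054,-0.0005,0],
  [-1,0.0014,0.063,-0.0005,0],
  [-1,0.0016,0.07,-0.0005,0],
  [-1,0.0016,0.07,-0.0005,0],
])

```text
clock: 7.4
tcp_pos: [0.5279, 0.215, 0.0558]
orientation: [0.018, 1.571, -0.017]
contact_force: [-0.2, -0.1, 0.4]
grip_width: 0.0002
```

```bash
python3 - <<'E'
from h import *
p=wrist();save(p,'w5');o=p['obs'];print(o['tcp_pos'],o['orientation'],o['contact_force'])
rects(p,(.46,.6),(.09,.38),((.048,.06),))
p=r.grab_frame('top');save(p,'t5');c=p['pixels'];cv2.imwrite('pics/t5c.png',cv2.resize(c[205:262,210:330],None,fx=6,fy=6,interpolation=cv2.INTER_CUBIC))
E
```

```text
[0.52785257 0.21503587 0.05577432] [ 0.01798351  1.57056196 -0.01688632] [-0.18433861 -0.12230642  0.40036336]
(0.048, 0.06) 40010 c [526.  272.9] sz [92.7 60.6] a 88.79 z 52.9 px [188   0 175 251]
(0.048, 0.06) 1881 c [489.9 235.4] sz [59.7  6.4] a 88.67 z 49.4 px [178 158  24 136]
(0.048, 0.06) 1884 c [559.6 234. ] sz [59.5  6.3] a 88.63 z 49.3 px [348 158  23 136]
(0.048, 0.06) 242 c [525.9 225.6] sz [ 1.4 12.8] a 89.03 z 56.0 px [262 253  32   8]
```

View pics/w5.png

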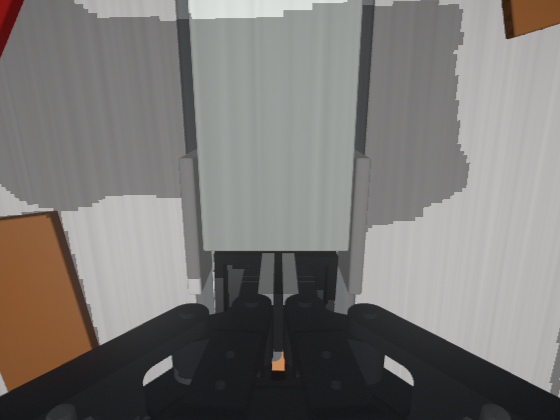

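Request:
play_rows([
  [-1,0,0.002,0,0],
  [-1,0,0.004,0,0],
  [-1,0,0.006,0,0],
  [-1,0,0.007,0,0],
  [-1,0,0.0075,0,0],
])

```text
clock: 8.0
tcp_pos: [0.528, 0.2208, 0.0559]
orientation: [0.019, 1.571, -0.019]
contact_force: [1.2, -0.7, -0.0]
grip_width: -0.0005
```

Request:
play_rows([
  [-1,0,0.0005,0,0],
  [-1,0,0.001,0,0],
])

```text
clock: 8.2
tcp_pos: [0.5279, 0.2218, 0.0558]
orientation: [0.019, 1.571, -0.019]
contact_force: [-0.3, -1.4, 0.5]
grip_width: -0.0002
```

Request:
play_rows([
  [-1,0,0.0005,0,0],
  [-1,0,0.001,0,0],
])

```text
clock: 8.4
tcp_pos: [0.5279, 0.2229, 0.0558]
orientation: [0.019, 1.571, -0.019]
contact_force: [-0.0, -1.2, 0.5]
grip_width: 0.0002
```

Request:
play_rows([
  [-1,0,0.0005,0,0],
  [-1,0,0.001,0,0],
])

```text
clock: 8.6
tcp_pos: [0.5279, 0.2239, 0.0558]
orientation: [0.019, 1.571, -0.019]
contact_force: [0.1, -1.3, 0.8]
grip_width: 0.0001
```

Request:
play_rows([
  [-1,0,0.0005,0,0],
  [-1,0,0.001,0,0],
])

```text
clock: 8.8
tcp_pos: [0.5279, 0.2249, 0.0558]
orientation: [0.019, 1.571, -0.019]
contact_force: [0.1, -1.2, 1.2]
grip_width: -0.0
```

Request:
play_rows([
  [-1,0,0.0005,0,0],
  [-1,0,0.001,0,0],
])

```text
clock: 9.0
tcp_pos: [0.5279, 0.2255, 0.0558]
orientation: [0.019, 1.571, -0.019]
contact_force: [-1.3, -3.2, 0.8]
grip_width: 0.0003
```

Request:
play_rows([
  [-1,0,0.0004,0,0],
  [-1,0,0.0008,0,0],
])

```text
clock: 9.2
tcp_pos: [0.5279, 0.2256, 0.0558]
orientation: [0.019, 1.571, -0.02]
contact_force: [0.1, -6.5, 2.0]
grip_width: 0.0002
```

```bash
python3 - <<'E'
from h import *
p=wrist();save(p,'w6');o=p['obs'];print(o['tcp_pos'],o['orientation'],o['contact_force'])
rects(p,(.46,.6),(.09,.38),((.048,.06),))
E
```

```text
[0.52794482 0.2256125  0.05579473] [ 0.01860709  1.57086215 -0.02039498] [ 0.13185581 -6.5352299   1.99316943]
(0.048, 0.06) 40600 c [526.1 282.7] sz [94.2 60.6] a 88.39 z 52.9 px [187   0 175 261]
(0.048, 0.06) 1643 c [489.9 238.4] sz [54.5  6.4] a 88.49 z 49.4 px [181 184  22 120]
(0.048, 0.06) 1660 c [559.7 236. ] sz [55.7  6.3] a 88.8 z 49.3 px [347 184  22 123]
```

Request:
play_rows([
  [-1,0,-0.004,0,0],
  [-1,0,-0.008,0.005,0],
  [1,0,-0.012,0.045,0],
  [1,0,-0.016,0.09,0],
  [1,0,-0.02,0.135,0],
  [1,0,-0.02,0.15,0],
  [1,0,-0.02,0.15,0],
])

```text
clock: 9.95
tcp_pos: [0.5295, 0.2076, 0.2091]
orientation: [0.022, 1.566, -0.015]
contact_force: [0.5, 0.3, -0.3]
grip_width: 0.072
```

```bash
python3 - <<'E'
from h import *
p=wrist();save(p,'w7');o=p['obs'];print(o['tcp_pos'],o['orientation'],o['contact_force'],o['grip_width'])
rects(p,(.46,.6),(.05,.38),((.005,.014),(.02,.03),(.03,.041),(.043,.048),(.048,.06),))
c=p['pixels'];cv2.imwrite('pics/w7c.png',cv2.resize(c[0:400,180:380],None,fx=1.5,fy=1.5))
E
```

```text
[0.52953816 0.20762395 0.20910145] [ 0.02208846  1.56574568 -0.01542969] [ 0.46847726  0.28051835 -0.26559892] 0.07199468166312249
(0.005, 0.014) 202 c [487.7 349. ] sz [14.5 10.4] a 87.65 z 10.4 px [219   7  13  19]
(0.005, 0.014) 1375 c [565.7 302.9] sz [103.1  10.9] a 88.63 z 10.3 px [311   7  15 127]
(0.005, 0.014) 1122 c [486.3 302.9] sz [78.  10.9] a 88.78 z 10.4 px [219  25  16  97]
(0.005, 0.014) 953 c [561.  160.3] sz [80.5 13.8] a 88.67 z 10.3 px [305 188  16  79]
(0.005, 0.014) 844 c [483.9 159.5] sz [80.  12.5] a 88.8 z 10.4 px [226 191  15  78]
(0.03, 0.041) 427 c [524.3 230.2] sz [ 5.5 55.6] a 88.99 z 36.9 px [240 159  66   7]
(0.03, 0.041) 403 c [523.7 222.8] sz [ 5.6 59.5] a 87.92 z 32.6 px [238 167  69   7]
(0.03, 0.041) 976 c [523.9 202. ] sz [27.9 45.8] a 87.08 z 36.5 px [247 178  53  33]
(0.03, 0.041) 898 c [522.2 168.3] sz [27.5 46.1] a 87.05 z 36.6 px [246 216  53  31]
(0.03, 0.041) 765 c [520.8 134.6] sz [27.2 45.7] a 87.56 z 36.6 px [247 252  50  28]
(0.043, 0.048) 401 c [519.4 208.7] sz [27.3 44.5] a 87.42 z 46.3 px [241 173  54  32]
(0.043, 0.048) 1133 c [522.  164.7] sz [65.  54.1] a 87.29 z 45.7 px [241 203  64  70]
(0.043, 0.048) 292 c [514.3 124.4] sz [13.9 41.7] a 84.24 z 46.2 px [242 272  46  15]
(0.048, 0.06) 12325 c [526.2 293.5] sz [114.5  60.1] a 88.63 z 52.8 px [231   0  83 158]
(0.048, 0.06) 501 c [489.6 235.3] sz [58.9  6.1] a 88.83 z 49.4 px [225 122  10  73]
(0.048, 0.06) 492 c [559.5 233.6] sz [59.   5.9] a 88.51 z 49.3 px [311 122   9  73]
```

View pics/w7.png

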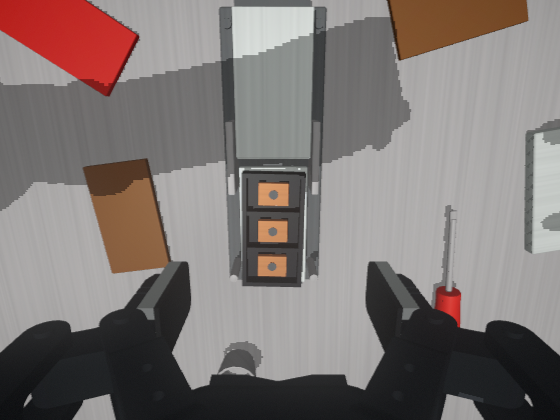

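Request:
play_rows([
  [0.55,-0.002,-0.02,-0.03,-0.025],
  [0.55,-0.004,-0.038,-0.07,-0.025],
  [0.55,-0.004,-0.038,-0.09,-0.025],
  [0.55,-0.004,-0.038,-0.09,-0.025],
])

```text
clock: 10.4
tcp_pos: [0.5206, 0.1673, 0.1118]
orientation: [0.036, 1.578, -0.042]
contact_force: [0.0, 0.1, -0.2]
grip_width: 0.0661
```

```bash
python3 - <<'E'
from h import *
p=wrist();save(p,'w8');o=p['obs'];print(o['tcp_pos'],o['orientation'],o['contact_force'],o['grip_width'])
rects(p,(.46,.6),(.05,.38),((.03,.041),(.043,.048),(.048,.06),))
W,ok=cloud(p)
np.savez('w8.npz',**{k:v for k,v in p.items() if k!='obs'})
m=ok&(W[...,2]>.09)&(W[...,2]<.2)
b=W[m];
for s in(-1,1):
    q=b[(s*(b[:,0]-o['tcp_pos'][0])>0)&(abs(b[:,0]-o['tcp_pos'][0])<.06)];i=np.argsort(q[:,2])[:400:40];print(np.round((q[i]-o['tcp_pos'])*1000,1))
E
```

```text
[0.52059309 0.1673433  0.11181424] [ 0.03595607  1.57783594 -0.04204103] [ 0.02350805  0.11447144 -0.23362393] 0.06605843449900124
(0.03, 0.041) 1141 c [524.4 230.8] sz [ 6.4 55.7] a 88.8 z 36.8 px [234 108 100  14]
(0.03, 0.041) 732 c [523.6 222.2] sz [60.3 10.3] a 3.89 z 32.4 px [233 123 103  22]
(0.03, 0.041) 2376 c [524.  202.3] sz [28.6 46.3] a 87.2 z 36.5 px [245 140  81  50]
(0.03, 0.041) 2008 c [522.3 168.7] sz [28.3 46.4] a 87.78 z 36.5 px [246 198  79  45]
(0.03, 0.041) 1632 c [520.7 134.6] sz [27.1 46.3] a 87.74 z 36.6 px [248 252  75  40]
(0.043, 0.048) 202 c [539.8 234.7] sz [ 2.  27.9] a 88.75 z 44.7 px [286 104  53   5]
(0.043, 0.048) 4901 c [522.3 169.6] sz [104.8  54.3] a 87.41 z 46.1 px [236 132  99 170]
(0.043, 0.048) 234 c [523.1 204.3] sz [16.8  9.3] a 66.32 z 43.8 px [277 152  20  28]
(0.043, 0.048) 188 c [518.8 136.8] sz [ 9.5 13. ] a 87.45 z 43.8 px [271 266  22  14]
(0.048, 0.06) 12625 c [525.5 260.6] sz [49.1 60.2] a 88.63 z 52.8 px [220   0 125 107]
(0.048, 0.06) 1263 c [559.6 233.8] sz [59.7  6.2] a 88.64 z 49.3 px [344  44  14 119]
(0.048, 0.06) 1211 c [489.7 235.6] sz [59.6  6.1] a 88.57 z 49.3 px [208  48  19 118]
[[-35.9  -4.7  -1.2]
 [-35.5  -5.8   1. ]
 [-34.9   7.7   2.6]
 [-35.4  -2.4   3.6]
 [-35.3   0.3   4.5]
 [-35.3  -5.1   5.4]
 [-40.9  12.7   6.1]
 [-35.3  -1.1   6.8]
 [-35.1   2.4   7.5]
 [-38.1  11.9   8.2]]
[[31.1 -5.7 -2.5]
 [30.8 -3.5  0.6]
 [31.3  2.2  2. ]
 [37.6  8.6  3.1]
 [30.2 -9.2  4.1]
 [30.8 -7.8  5. ]
 [31.  -1.7  5.5]
 [30.9 -4.8  6.2]
 [31.4  5.5  6.9]
 [36.5  8.6  7.7]]
```

View pics/w8.png

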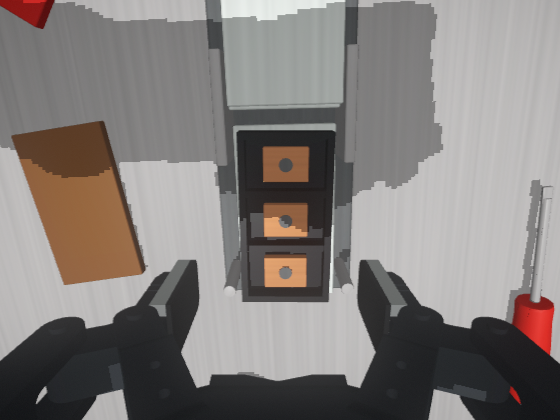

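Request:
play_rows([
  [0.55,0,0.001,-0.02,0],
  [0.55,0,0.001,-0.045,0],
  [0.55,0,0.001,-0.06,0],
  [0.55,0,0.001,-0.06,0],
  [0.55,0,0.001,-0.06,0],
])

```text
clock: 10.95
tcp_pos: [0.5244, 0.17, 0.0565]
orientation: [0.039, 1.57, -0.038]
contact_force: [0.9, -0.3, 1.1]
grip_width: 0.0659
```

```bash
python3 - <<'E'
from h import *
p=wrist();save(p,'w9');o=p['obs'];print(o['tcp_pos'],o['orientation'],o['contact_force'],o['grip_width'],o['qvel'])
rects(p,(.46,.6),(.05,.38),((.043,.048),))
E
```

```text
[0.52438325 0.16995636 0.05645029] [ 0.03858636  1.56990866 -0.03817837] [ 0.85610967 -0.30777899  1.12758338] 0.06589640059665419 [-3.44442934e-03 -1.66342376e-02  8.63610475e-03 -6.16743868e-03
  3.75494628e-06 -1.20418184e-03  2.61853705e-03]
(0.043, 0.048) 650 c [525.9 234.9] sz [ 1.9 55.4] a 88.51 z 44.7 px [209 113 141   8]
(0.043, 0.048) 8801 c [522.4 169.7] sz [104.9  54.2] a 87.26 z 46.1 px [211 149 135 220]
(0.043, 0.048) 558 c [522.3 202.5] sz [18.3 11.3] a 32.13 z 43.7 px [250 174  47  38]
(0.043, 0.048) 365 c [523.1 171. ] sz [13.4 10.6] a 66.61 z 43.8 px [268 251  24  30]
(0.043, 0.048) 384 c [520.3 135. ] sz [13.9 11.1] a 51.15 z 43.8 px [263 321  29  25]
```

View pics/w9.png

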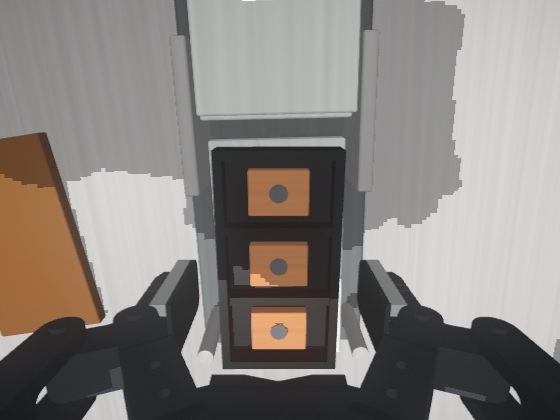

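Request:
play_rows([
  [0.55,0,0,-0.01,0],
  [0.55,0,0,-0.0185,0],
  [0.55,0,0,-0.0185,0],
  [0,0,0,-0.0185,0],
  [0,0,0,-0.0185,0],
  [0,0,0,-0.0185,0],
  [0,0,0,-0.0185,0],
], force=30)

```text
clock: 11.7
tcp_pos: [0.5238, 0.1697, 0.0373]
orientation: [0.039, 1.571, -0.039]
contact_force: [0.8, -1.0, -1.7]
grip_width: 0.0531
```

```bash
python3 - <<'E'
from h import *
p=wrist();save(p,'w10');o=p['obs'];print(o['tcp_pos'],o['orientation'],o['contact_force'],o['grip_width'])
p=r.grab_frame('scene');save(p,'s10');c=p['pixels'];cv2.imwrite('pics/s10c.png',cv2.resize(c[150:270,200:380],None,fx=4,fy=4,interpolation=cv2.INTER_CUBIC))
E
```

```text
[0.52382098 0.16967774 0.03732901] [ 0.03850178  1.57054058 -0.03850067] [ 0.7934828  -1.02005267 -1.72864746] 0.05313414625803797
```

View pics/w10.png

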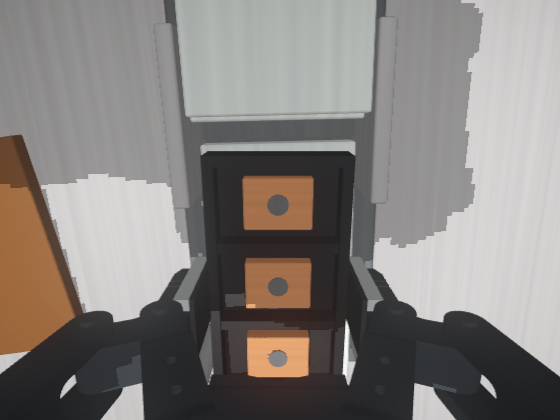

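View pics/s10c.png

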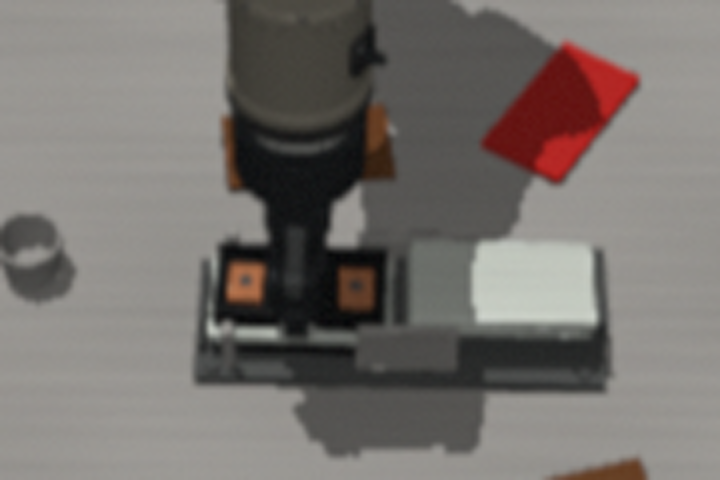

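Request:
play_rows([
  [0,0,0,0.004,0],
  [0,0,0,0.012,0],
  [0,0,0,0.025,0],
  [0,0,0,0.045,0],
  [0,0,0,0.065,0],
  [0,0,0,0.07,0],
  [0,0,0,0.07,0],
])

```text
clock: 12.5
tcp_pos: [0.5246, 0.1701, 0.1085]
orientation: [0.04, 1.568, -0.037]
contact_force: [-1.0, 0.3, -1.6]
grip_width: 0.0532
```

```bash
python3 - <<'E'
from h import *
p=wrist();save(p,'w11');o=p['obs'];print(o['tcp_pos'],o['orientation'],o['contact_force'],o['grip_width'])
rects(p,(.46,.6),(.05,.38),((.028,.036),(.048,.056),(.1,.13)))
p=r.grab_frame('scene');save(p,'s11');c=p['pixels'];cv2.imwrite('pics/s11c.png',cv2.resize(c[150:270,200:380],None,fx=4,fy=4,interpolation=cv2.INTER_CUBIC))
E
```

```text
[0.52457028 0.17008018 0.10854232] [ 0.03954483  1.5683024  -0.03725978] [-0.98517339  0.26482153 -1.56438692] 0.05317805425680659
(0.028, 0.036) 2109 c [523.9 219.6] sz [12.  59.7] a 87.7 z 32.3 px [224 129 104  22]
(0.048, 0.056) 13609 c [525.5 261.9] sz [51.7 60.4] a 88.64 z 52.8 px [210   0 127 113]
(0.048, 0.056) 1077 c [559.7 238.8] sz [49.2  6.2] a 88.74 z 49.3 px [337  51  13 100]
(0.048, 0.056) 423 c [490.2 255.4] sz [19.1  5.9] a 88.58 z 49.3 px [199  55  14  41]
(0.048, 0.056) 601 c [489.7 232.2] sz [29.1  6.2] a 88.5 z 49.4 px [202  93  15  58]
(0.1, 0.13) 33897 c [522.5 172.1] sz [101.3  80.8] a 87.29 z 114.5 px [165 151 226 230]
```

View pics/w11.png

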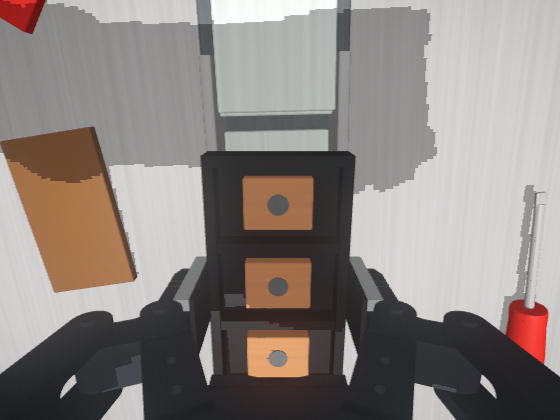

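View pics/s11c.png

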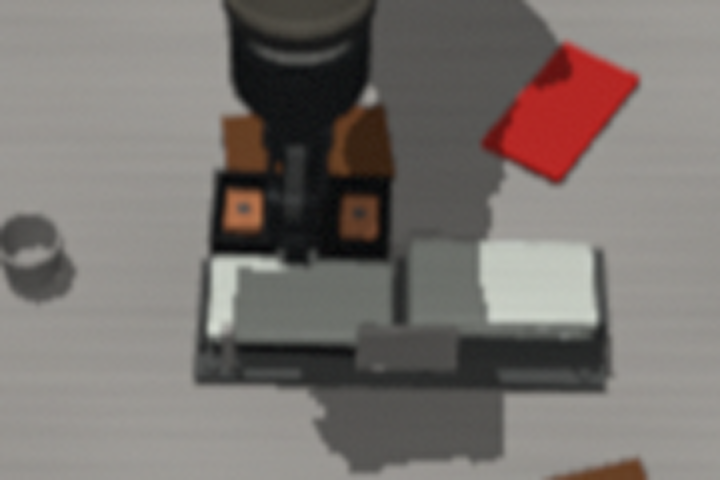

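Request:
play_rows([
  [0,0,-0.01,0.03,0],
  [0,0.003,-0.04,0.06,0.02],
  [0,0.006,-0.08,0.09,0.04],
  [0,0.009,-0.12,0.09,0.06],
  [0,0.012,-0.16,0.09,0.08],
  [0,0.015,-0.2,0.09,0.1],
  [0,0.018,-0.24,0.09,0.12],
  [0,0.021,-0.28,0.09,0.14],
  [0,0.024,-0.32,0.09,0.159],
  [0,0.026,-0.36,0.09,0.159],
])

```text
clock: 13.6
tcp_pos: [0.5493, -0.1916, 0.1961]
orientation: [-0.087, 1.571, 0.087]
contact_force: [0.7, -0.3, -1.3]
grip_width: 0.053
```

Request:
play_rows([
  [0,0,-0.02,0,0],
  [0,0,-0.035,0,0],
  [0,0,-0.045,0,0],
  [0,0,-0.045,0,0],
  [0,0,-0.045,0,0],
])

```text
clock: 14.1
tcp_pos: [0.5501, -0.2339, 0.1969]
orientation: [-0.087, 1.57, 0.088]
contact_force: [-0.1, 0.7, -1.6]
grip_width: 0.053
```

```bash
python3 - <<'E'
from h import *
p=wrist();save(p,'w12');o=p['obs'];print(o['tcp_pos'],o['orientation'],o['contact_force'],o['grip_width']);print(np.round(Ro.from_rotvec(o['orientation']).as_matrix(),4))
rects(p,(.46,.65),(-.3,-.05),((.044,.0535),(.0535,.06)))
p=r.grab_frame('scene');save(p,'s12');W,ok=cloud(p)
p=r.grab_frame('top');save(p,'t12')
E
```

```text
[ 0.55009543 -0.23394108  0.19690916] [-0.08664309  1.56951326  0.08822308] [-0.1253245   0.67945109 -1.63376973] 0.05300974928503417
[[-5.000e-04 -1.111e-01  9.938e-01]
 [ 1.000e-03  9.938e-01  1.111e-01]
 [-1.000e+00  1.000e-03 -4.000e-04]]
(0.044, 0.0535) 15069 c [ 544.1 -158.2] sz [100.4  81.4] a 6.34 z 50.4 px [215  36 139 115]
```

View pics/w12.png

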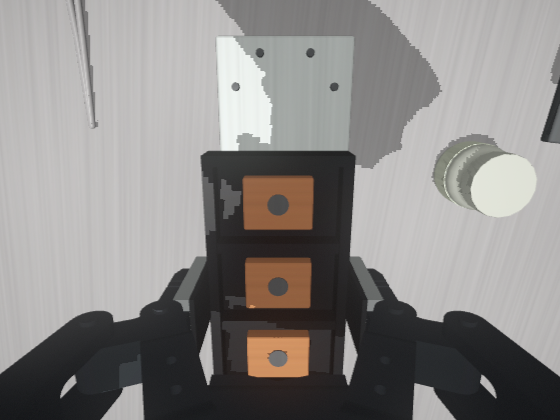

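Request:
play_rows([
  [0,0,0.02,0,0],
  [0,0,0.038,-0.01,0],
  [0,0,0.042,-0.04,0],
  [0,0,0.042,-0.08,0],
  [0,0,0.042,-0.11,0],
  [0,0,0.042,-0.122,0],
  [0,0,0.042,-0.122,0],
  [0,0,0.042,-0.122,0],
])

```text
clock: 15.05
tcp_pos: [0.5507, -0.1933, 0.0762]
orientation: [-0.087, 1.568, 0.086]
contact_force: [0.8, -1.4, -2.1]
grip_width: 0.0533
```

```bash
python3 - <<'E'
from h import *
p=wrist();save(p,'w13');o=p['obs'];print(o['tcp_pos'],o['orientation'],o['contact_force'],o['grip_width'])
p=r.grab_frame('scene');save(p,'s13');c=p['pixels'];cv2.imwrite('pics/s13c.png',cv2.resize(c[180:270,70:190],None,fx=6,fy=6,interpolation=cv2.INTER_CUBIC))
E
```

```text
[ 0.5506526  -0.19334251  0.07620061] [-0.08691162  1.56782905  0.08621894] [ 0.80570633 -1.3648563  -2.0695861 ] 0.05327031259947555
```

View pics/w13.png

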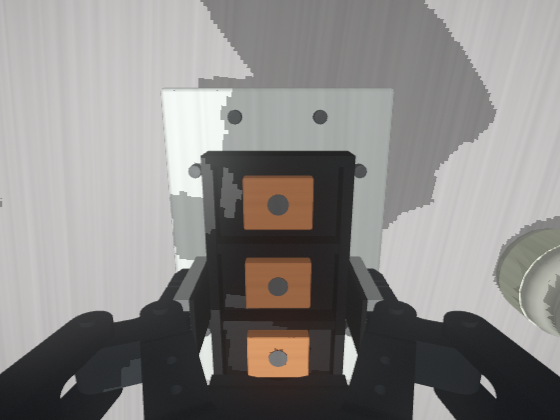

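View pics/s13c.png

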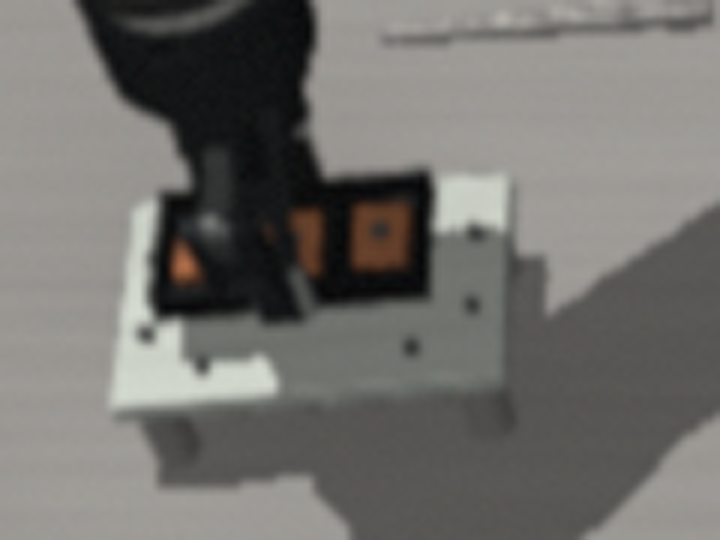

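Request:
play_rows([
  [0,0,0.001,-0.006,0],
  [0,0,0.001,-0.011,0],
  [0,0,0.001,-0.015,0],
  [0,0,0.001,-0.017,0],
  [0,0,0.001,-0.017,0],
])

```text
clock: 15.65
tcp_pos: [0.5496, -0.1923, 0.0579]
orientation: [-0.086, 1.57, 0.086]
contact_force: [-0.2, 0.3, -1.1]
grip_width: 0.0533
```

Request:
play_rows([
  [0,0,0,-0.0005,0],
  [0,0,0,-0.001,0],
])

```text
clock: 15.85
tcp_pos: [0.55, -0.1925, 0.0574]
orientation: [-0.086, 1.569, 0.086]
contact_force: [0.3, 1.2, -1.6]
grip_width: 0.0531
```

Request:
play_rows([
  [0,0,0,-0.0005,0],
  [0,0,0,-0.001,0],
  [0,0,0,-0.001,0],
])

```text
clock: 16.15
tcp_pos: [0.5499, -0.1923, 0.0563]
orientation: [-0.086, 1.569, 0.086]
contact_force: [-0.2, 0.6, -1.4]
grip_width: 0.0533
```

Request:
play_rows([
  [0,0,0,-0.0005,0],
  [0,0,0,-0.0007,0],
  [0,0,0,-0.0007,0],
])

```text
clock: 16.45
tcp_pos: [0.5499, -0.1923, 0.0556]
orientation: [-0.086, 1.569, 0.086]
contact_force: [1.1, -0.2, -1.6]
grip_width: 0.0529
```

Request:
play_rows([
  [0,0,0,-0.0005,0],
  [0,0,0,-0.0007,0],
  [0,0,0,-0.0007,0],
])

```text
clock: 16.75
tcp_pos: [0.55, -0.1923, 0.0553]
orientation: [-0.086, 1.569, 0.087]
contact_force: [-1.6, 1.1, 4.9]
grip_width: 0.0532
```

Request:
play_rows([
  [0,0,0,-0.0004,0],
  [0,0,0,-0.0005,0],
])

```text
clock: 16.95
tcp_pos: [0.55, -0.1923, 0.0552]
orientation: [-0.086, 1.569, 0.087]
contact_force: [-2.8, 2.9, 11.0]
grip_width: 0.0533
```

Request:
play_rows([
  [0.6,0,0,0,0],
  [0.6,0,0,0,0],
  [0.6,0,0,0,0],
  [0.6,0,0,0.01,0],
  [0.6,0,0,0.03,0],
  [0.6,0,0,0.06,0],
  [0.6,0,0,0.1,0],
  [0.6,0,-0.03,0.14,0],
  [0.6,0,-0.03,0.14,0],
])

```text
clock: 17.85
tcp_pos: [0.5522, -0.2282, 0.2012]
orientation: [-0.087, 1.559, 0.078]
contact_force: [0.2, -0.2, 0.5]
grip_width: 0.0682
```

```bash
python3 - <<'E'
from h import *
p=wrist();save(p,'w14');o=p['obs'];print(o['tcp_pos'],o['orientation'],o['contact_force'],o['grip_width'])
rects(p,(.46,.65),(-.3,-.05),((.044,.0535),(.0585,.068)))
p=r.grab_frame('scene');save(p,'s14');c=p['pixels'];cv2.imwrite('pics/s14c.png',cv2.resize(c[180:270,70:190],None,fx=6,fy=6,interpolation=cv2.INTER_CUBIC))
E
```

```text
[ 0.55216669 -0.2282122   0.20115257] [-0.08706513  1.55901364  0.07783339] [ 0.23998387 -0.16893774  0.4539826 ] 0.06816911234106006
(0.044, 0.0535) 13906 c [ 547.9 -191.9] sz [100.2 150. ] a 6.27 z 50.4 px [210  43 136 193]
(0.0585, 0.068) 3204 c [ 547.6 -192.1] sz [ 54.1 104.2] a 6.3 z 64.0 px [240  75  76 141]
(0.0585, 0.068) 1008 c [ 543.9 -158.8] sz [25.8 19.7] a 6.17 z 61.4 px [260  88  36  29]
(0.0585, 0.068) 915 c [ 547.4 -191.9] sz [25.2 19.9] a 5.72 z 61.5 px [261 135  34  27]
(0.0585, 0.068) 821 c [ 551.3 -224.9] sz [25.2 20. ] a 5.82 z 61.4 px [262 178  33  26]
```

View pics/w14.png

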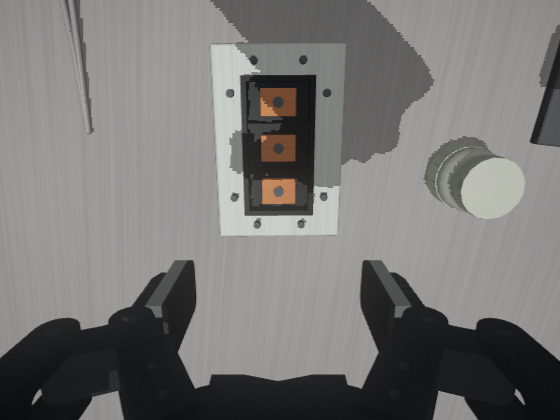

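View pics/s14c.png

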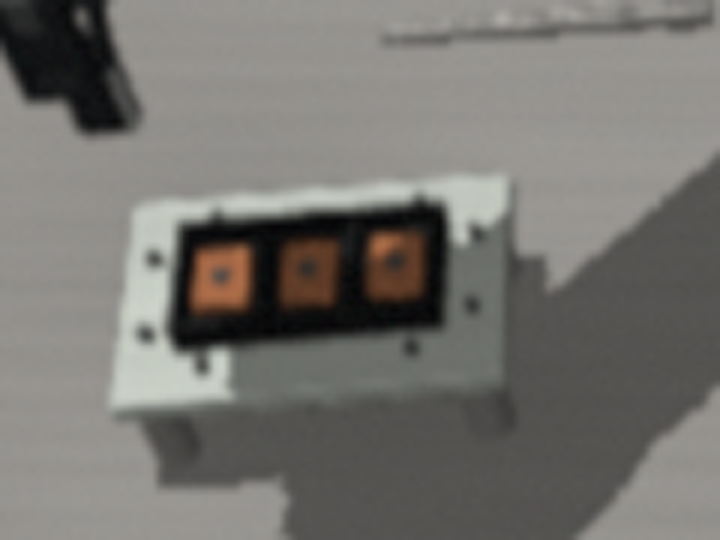

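Request:
play_rows([
  [0.7,-0.002,0.04,0.01,-0.01],
  [0.7,-0.004,0.085,0.01,-0.02],
  [0.7,-0.007,0.13,0.01,-0.03],
  [0.7,-0.01,0.175,0.01,-0.05],
  [0.7,-0.013,0.22,0.01,-0.07],
  [0.7,-0.016,0.265,0.01,-0.09],
  [0.7,-0.019,0.31,0.01,-0.11],
  [0.7,-0.022,0.355,0.01,-0.133],
  [0.7,-0.024,0.395,0.01,-0.133],
  [0.7,-0.024,0.425,0.01,-0.133],
])

```text
clock: 18.95
tcp_pos: [0.5235, 0.2066, 0.2028]
orientation: [0.014, 1.574, -0.015]
contact_force: [0.1, 0.3, -1.3]
grip_width: 0.0726
```

Request:
play_rows([
  [0.7,0,0,0,0],
  [0.7,0,0,0,0],
  [0.7,0,0,0,0],
])

```text
clock: 19.25
tcp_pos: [0.5253, 0.2014, 0.2036]
orientation: [0.018, 1.572, -0.02]
contact_force: [-0.0, -0.3, 0.1]
grip_width: 0.0727
```

```bash
python3 - <<'E'
from h import *
p=wrist();save(p,'w15');o=p['obs'];print(o['tcp_pos'],o['orientation'],o['contact_force'],o['grip_width']);print(np.round(Ro.from_rotvec(o['orientation']).as_matrix(),4)[1])
rects(p,(.46,.6),(.05,.38),((.02,.026),(.028,.0355),(.0355,.039),(.0475,.051),(.0505,.056)))
E
```

```text
[0.52530209 0.2013605  0.20364538] [ 0.01804169  1.57217684 -0.02015989] [-0.02625573 -0.34650737  0.10204795] 0.07267355340749519
[-0.0013  0.9997 -0.0243]
(0.028, 0.0355) 7900 c [522.7 170.4] sz [110.   60.1] a 88.52 z 32.4 px [244 159  70 118]
(0.0355, 0.039) 160 c [506.8 230.8] sz [ 5.3 19.2] a 88.45 z 36.9 px [246 151  24   7]
(0.0355, 0.039) 285 c [535.1 230.1] sz [ 5.4 34.2] a 88.68 z 37.0 px [271 151  42   7]
(0.0475, 0.051) 291 c [559.9 248.1] sz [31.   6.1] a 88.68 z 49.3 px [319 112   9  41]
(0.0475, 0.051) 455 c [489.5 230.6] sz [49.7  6.1] a 88.54 z 49.3 px [231 125   9  63]
(0.0475, 0.051) 245 c [559.2 217.7] sz [27.1  5.9] a 88.28 z 49.3 px [318 154   9  34]
(0.0505, 0.056) 12010 c [526.1 288.7] sz [105.   60.1] a 88.62 z 52.9 px [237   0  85 150]
```

View pics/w15.png

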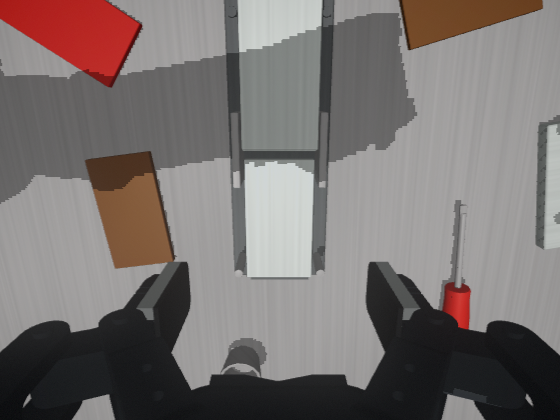

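Request:
play_rows([
  [0.415,0,-0.045,0,0],
  [0.415,0,-0.09,-0.01,0],
  [0.415,0,-0.131,-0.04,0],
  [0.415,0,-0.131,-0.09,0],
  [0.415,0,-0.131,-0.135,0],
  [0.415,0,-0.131,-0.175,0],
  [0.415,0,-0.131,-0.192,0],
  [0.415,0,-0.131,-0.197,0],
  [0.415,0,-0.131,-0.197,0],
  [0.415,0,-0.131,-0.197,0],
])

```text
clock: 20.3
tcp_pos: [0.5268, 0.0713, 0.0085]
orientation: [0.019, 1.569, -0.019]
contact_force: [1.2, 0.3, -0.2]
grip_width: 0.0602
```

Request:
play_rows([
  [0.415,0,0,-0.001,0],
  [0.415,0,0,-0.002,0],
  [0.415,0,0,-0.002,0],
])

```text
clock: 20.6
tcp_pos: [0.5262, 0.072, 0.0059]
orientation: [0.018, 1.57, -0.017]
contact_force: [-0.1, 0.7, 0.1]
grip_width: 0.0607
```

Request:
play_rows([
  [0.415,0,0,-0.001,0],
  [0.415,0,0,-0.0015,0],
])

```text
clock: 20.8
tcp_pos: [0.5259, 0.0718, 0.004]
orientation: [0.018, 1.571, -0.018]
contact_force: [-0.2, 0.2, -0.4]
grip_width: 0.0603
```

Request:
play_rows([
  [0.415,0,0,-0.0007,0],
  [0.415,0,0,-0.001,0],
])

```text
clock: 21.0
tcp_pos: [0.5259, 0.0717, 0.0029]
orientation: [0.018, 1.571, -0.018]
contact_force: [-0.5, 0.3, 5.5]
grip_width: 0.0604
```

Request:
play_rows([
  [0.415,0,0,0.03,0],
  [0.7,0,0,0.072,-0.002],
  [0.7,-0.0005,0.03,0.075,-0.002],
  [0.7,-0.001,0.065,0.075,-0.002],
  [0.7,-0.0012,0.09,0.075,-0.002],
  [0.7,-0.0012,0.0985,0.065,-0.002],
  [0.7,-0.0012,0.0985,0.05,-0.002],
  [0.7,-0.0012,0.0985,0.045,-0.002],
  [0.7,-0.0012,0.0985,0.045,-0.002],
])

```text
clock: 21.9
tcp_pos: [0.5237, 0.1676, 0.0464]
orientation: [0.02, 1.573, -0.024]
contact_force: [-0.2, 0.5, 0.2]
grip_width: 0.0729
```

```bash
python3 - <<'E'
from h import *
p=wrist();save(p,'w16');o=p['obs'];print(o['tcp_pos'],o['orientation'],o['contact_force'],o['grip_width']);print(np.round(Ro.from_rotvec(o['orientation']).as_matrix(),4)[1])
rects(p,(.46,.6),(.05,.38),((.028,.0355),(.0355,.039),(.0475,.051),(.0505,.056)))
E
```

```text
[0.52374224 0.1676081  0.04637108] [ 0.0198987   1.57336401 -0.02365494] [-0.20018591  0.49344279  0.23708097] 0.07286002432059008
[-0.0024  0.9996 -0.0277]
(0.028, 0.0355) 168 c [556.5 224.3] sz [17.2  0.8] a 88.28 z 31.6 px [357 113   6  43]
(0.028, 0.0355) 184 c [492.3 217.2] sz [22.8  0.6] a 88.69 z 31.6 px [200 129   7  54]
(0.028, 0.0355) 30573 c [522.8 170.1] sz [110.3  60.3] a 88.59 z 32.4 px [207 134 147 229]
(0.0355, 0.039) 2313 c [524.7 230.8] sz [ 6.2 56.2] a 88.46 z 36.9 px [209 113 145  17]
(0.0475, 0.051) 3016 c [559.6 233.8] sz [59.9  6.5] a 88.82 z 49.3 px [366  18  30 176]
(0.0475, 0.051) 2969 c [489.8 235.4] sz [59.8  6.6] a 88.65 z 49.3 px [167  19  30 176]
(0.0475, 0.051) 237 c [558.3 127.4] sz [7.5 8.1] a 7.46 z 49.3 px [356 356  18  17]
(0.0475, 0.051) 233 c [486.5 129. ] sz [7.6 7.4] a 56.51 z 49.2 px [191 357  18  17]
(0.0505, 0.056) 19474 c [525.3 252.8] sz [33.1 60.4] a 88.41 z 52.9 px [188   0 188 108]
(0.0505, 0.056) 249 c [485.  168.9] sz [ 6.4 23.2] a 13.82 z 53.5 px [167 262  22  50]
```

View pics/w16.png

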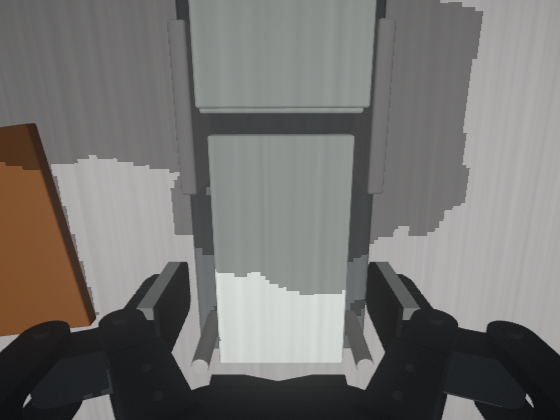

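Request:
play_rows([
  [0.7,0.0003,0,-0.008,0],
  [0.7,0.0003,0,-0.015,0],
  [0.7,0.0003,0,-0.018,0],
  [0.7,0.0003,0,-0.018,0],
  [0.7,0.0003,0,-0.018,0],
])

```text
clock: 22.45
tcp_pos: [0.5251, 0.1701, 0.0299]
orientation: [0.02, 1.571, -0.02]
contact_force: [0.5, -0.9, 0.9]
grip_width: 0.0728
```

Request:
play_rows([
  [0.7,0,0,-0.0012,0],
  [0.7,0,0,-0.0012,0],
  [0.2,0,0,-0.0012,0],
  [0.2,0,0,-0.0012,0],
  [0.2,0,0,-0.0012,0],
  [0.2,0,0,-0.0012,0],
], force=40)

```text
clock: 23.05
tcp_pos: [0.5252, 0.1703, 0.0292]
orientation: [0.02, 1.57, -0.019]
contact_force: [-2.1, -0.0, 5.5]
grip_width: 0.0584
```

```bash
python3 - <<'E'
from h import *
p=wrist();save(p,'w17');o=p['obs'];print(o['tcp_pos'],o['orientation'],o['contact_force'],o['grip_width']);print(np.round(Ro.from_rotvec(o['orientation']).as_matrix(),4)[1])
rects(p,(.46,.6),(.05,.38),((.028,.0355),(.0505,.056)))
E
```

```text
[0.52516058 0.17027914 0.0291987 ] [ 0.02002852  1.57043096 -0.01929318] [-2.09414644e+00 -8.57237494e-04  5.54101593e+00] 0.05838415459597197
[ 5.000e-04  9.997e-01 -2.500e-02]
(0.028, 0.0355) 273 c [492.5 223.1] sz [21.7  0.7] a 88.92 z 31.9 px [187 124   8  59]
(0.028, 0.0355) 266 c [556.4 221.4] sz [22.   0.8] a 88.47 z 31.8 px [362 124   9  59]
(0.028, 0.0355) 34609 c [523.1 174.1] sz [102.5  71.8] a 88.71 z 32.4 px [187 146 182 235]
(0.0505, 0.056) 24414 c [525.3 252.1] sz [31.7 60.5] a 88.57 z 52.9 px [171   0 216 118]
(0.0505, 0.056) 207 c [554.  178.1] sz [10.   5.2] a 46.92 z 53.3 px [361 281  23  23]
(0.0505, 0.056) 225 c [490.9 175.9] sz [12.8  6.7] a 88.96 z 53.2 px [172 282  24  32]
```

View pics/w17.png

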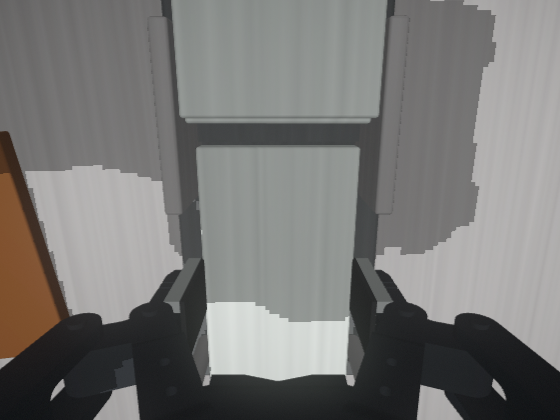

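Request:
play_rows([
  [0.2,0,0,0.002,0],
  [0.2,0,0,0.005,0],
  [0.2,0,0,0.009,0],
  [0.2,0,0,0.009,0],
])

```text
clock: 23.5
tcp_pos: [0.5253, 0.1703, 0.0382]
orientation: [0.02, 1.57, -0.019]
contact_force: [-1.0, -0.2, -1.5]
grip_width: 0.0586
```

```bash
python3 - <<'E'
from h import *
p=wrist();save(p,'w18');o=p['obs'];print(o['tcp_pos'],o['orientation'],o['contact_force'],o['moment'],o['grip_width']);print(np.round(Ro.from_rotvec(o['orientation']).as_matrix(),4)[1])
rects(p,(.46,.6),(.05,.38),((.028,.0365),(.0368,.046),(.0505,.056)))
W,ok=cloud(p)
m=ok&(W[...,2]>.0375)&(W[...,2]<.046)&(abs(W[...,0]-.523)<.025)&(W[...,1]<.224)
b=W[m];A=np.c_[b[:,:2],np.ones(len(b))];s=np.linalg.lstsq(A,b[:,2],rcond=None)[0];print('tilt deg',np.degrees(s[:2]),A.mean(0)@s,len(b))
E
```

```text
[0.52529632 0.17028755 0.03819889] [ 0.01981158  1.56993963 -0.0193743 ] [-0.96726489 -0.21379477 -1.4606625 ] [ 0.01939067  0.00644482 -0.03533121] 0.0585539336310586
[ 3.000e-04  9.997e-01 -2.490e-02]
(0.028, 0.0365) 151 c [492.6 228. ] sz [12.8  0.7] a 89.12 z 32.9 px [191 122   6  35]
(0.028, 0.0365) 167 c [487.4 131.1] sz [4.  7.7] a 68.43 z 32.5 px [193 345  16  16]
(0.028, 0.0365) 194 c [557.5 129.3] sz [7.8 4.6] a 19.42 z 32.1 px [347 345  17  15]
(0.0368, 0.046) 458 c [492.4 221.6] sz [31.2  1. ] a 88.81 z 41.8 px [184 115  12  85]
(0.0368, 0.046) 480 c [556.5 219.6] sz [31.4  0.9] a 89.03 z 41.6 px [360 116  12  85]
(0.0368, 0.046) 167 c [513.1 234.8] sz [ 2.5 10.7] a 88.65 z 44.6 px [229 117  31   7]
(0.0368, 0.046) 343 c [530.3 234.4] sz [ 2.5 22.6] a 88.59 z 44.7 px [261 117  66   7]
(0.0368, 0.046) 34751 c [523.3 173.9] sz [102.8  72. ] a 88.63 z 41.3 px [186 146 184 235]
(0.0368, 0.046) 153 c [488.6 131.2] sz [3.2 6.7] a 51.46 z 40.6 px [195 358  12  18]
(0.0505, 0.056) 22421 c [525.4 253.2] sz [34.  60.5] a 88.58 z 52.9 px [178   0 201 117]
tilt deg [ 0.0196365  -0.01627547] 0.041341565747378975 28354
```

View pics/w18.png

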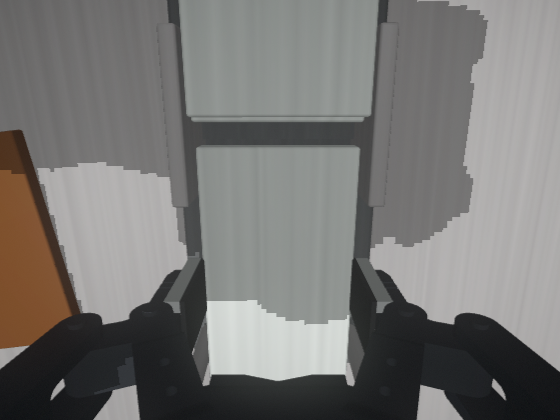

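Request:
play_rows([
  [0.2,0,0,0.015,0],
  [0.2,0,0,0.04,0],
  [0.2,0,0,0.06,0],
  [0.2,0.0005,0.02,0.065,0],
  [0.2,0.001,0.045,0.065,0],
  [0.2,0.0015,0.07,0.065,0],
  [0.2,0.0025,0.095,0.065,0],
  [0.2,0.003,0.115,0.065,0],
  [0.2,0.003,0.121,0.065,0],
  [0.2,0.003,0.121,0.065,0],
])

```text
clock: 24.55
tcp_pos: [0.5279, 0.2918, 0.1029]
orientation: [0.018, 1.571, -0.019]
contact_force: [0.4, -0.6, -1.9]
grip_width: 0.0584
```

Request:
play_rows([
  [0.2,0,0,-0.02,0],
  [0.2,0,0,-0.025,0],
  [0.2,0,0,-0.025,0],
  [0.2,0,0,-0.025,0],
])

```text
clock: 24.95
tcp_pos: [0.5284, 0.2902, 0.0781]
orientation: [0.02, 1.571, -0.021]
contact_force: [-0.0, -0.2, -1.7]
grip_width: 0.0586
```

```bash
python3 - <<'E'
from h import *
p=wrist();save(p,'w19');o=p['obs'];print(o['tcp_pos'],o['orientation'],o['contact_force'],o['moment'],o['grip_width']);print(np.round(Ro.from_rotvec(o['orientation']).as_matrix(),4)[1])
np.savez('w19.npz',**{k:v for k,v in p.items() if k!='obs'})
z=o['tcp_pos'][2]
rects(p,(.46,.6),(.31,.4),((.048,.0508),(.0508,.056),(z-.003,z+.008)))
p=r.grab_frame('scene');save(p,'s19');c=p['pixels'];cv2.imwrite('pics/s19c.png',cv2.resize(c[150:270,240:400],None,fx=4.5,fy=4.5,interpolation=cv2.INTER_CUBIC))
E
```

```text
[0.52837542 0.29021053 0.07812436] [ 0.02048388  1.57052634 -0.02100677] [-0.04238934 -0.17545602 -1.65077105] [-0.02250999 -0.04454577  0.01180025] 0.05857085293932769
[-3.000e-04  9.997e-01 -2.640e-02]
(0.048, 0.0508) 1948 c [527.2 350. ] sz [ 7.9 56.1] a 88.44 z 49.8 px [213 118 128  19]
(0.0508, 0.056) 1063 c [527.6 344.4] sz [ 3.2 59.5] a 88.5 z 52.7 px [210 137 136   8]
(np.float64(0.07512436092604383), np.float64(0.08612436092604384)) 14595 c [527.1 327.3] sz [35.8 60.5] a 88.6 z 81.2 px [196 145 164  95]
```

View pics/w19.png

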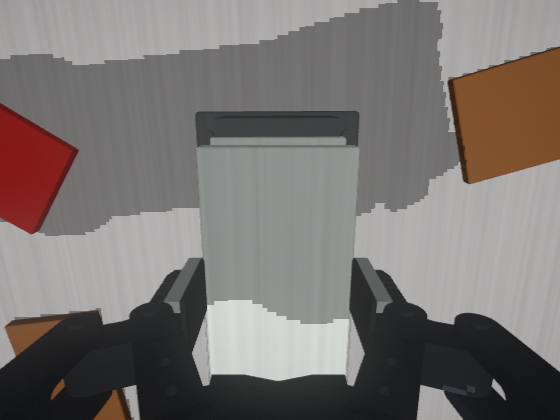

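View pics/s19c.png

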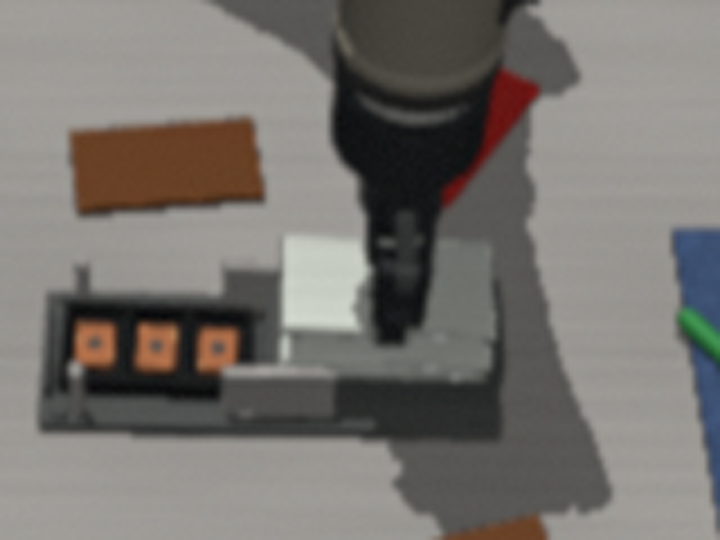

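Request:
play_rows([
  [0.2,0,0.0007,-0.006,0],
  [0.2,0,0.0007,-0.012,0],
  [0.2,0,0.0007,-0.016,0],
  [0.2,0,0.0007,-0.0175,0],
  [0.2,0,0.0007,-0.0175,0],
])

```text
clock: 25.55
tcp_pos: [0.5278, 0.2918, 0.0598]
orientation: [0.019, 1.571, -0.02]
contact_force: [0.8, -0.1, -1.0]
grip_width: 0.0583
```

```bash
python3 - <<'E'
from h import *
p=wrist();save(p,'w20');o=p['obs'];print(o['tcp_pos'],o['orientation'],o['contact_force'],o['moment'],o['grip_width'])
z=o['tcp_pos'][2]
rects(p,(.46,.6),(.31,.4),((.048,.0508),(.0508,.056),(z-.003,z+.008)))
c=p['pixels'];cv2.imwrite('pics/w20c.png',cv2.resize(c[90:330,160:400],None,fx=2.5,fy=2.5,interpolation=cv2.INTER_CUBIC))
E
```

```text
[0.52777699 0.29175905 0.05976694] [ 0.01928109  1.57127868 -0.02004412] [ 0.76537612 -0.14766705 -1.04804391] [-0.00238476 -0.0198453   0.03461284] 0.0583277635778282
(0.048, 0.0508) 2494 c [527.3 350. ] sz [ 8.  55.9] a 88.68 z 49.8 px [207 124 143  21]
(np.float64(0.056766935944212754), np.float64(0.06776693594421276)) 15173 c [526.4 328.2] sz [37.4 60.2] a 88.71 z 62.8 px [196 145 164  99]
```

View pics/w20c.png

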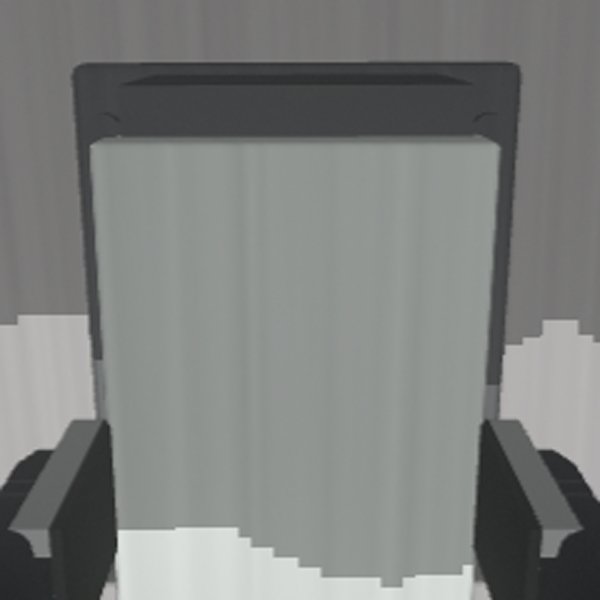

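Request:
play_rows([
  [0.2,0.0006,-0.0007,-0.0005,0],
  [0.2,0.0006,-0.0007,-0.001,0],
  [0.2,0.0006,-0.0007,-0.001,0],
])

```text
clock: 25.9
tcp_pos: [0.5287, 0.2911, 0.0593]
orientation: [0.02, 1.57, -0.02]
contact_force: [1.1, 0.1, -1.2]
grip_width: 0.0585
```

```bash
python3 - <<'E'
from h import *
p=wrist();o=p['obs'];print(o['tcp_pos'],o['orientation'],o['contact_force'],o['moment'],o['grip_width'])
z=o['tcp_pos'][2]
rects(p,(.46,.6),(.31,.4),((.048,.0508),(z-.003,z+.008)))
E
```

```text
[0.52870837 0.29114393 0.05930512] [ 0.0198388   1.57049988 -0.01966777] [ 1.09378948  0.1416164  -1.23227359] [ 0.05441232  0.01399065 -0.01508804] 0.05849882336628843
(0.048, 0.0508) 2431 c [527.3 350. ] sz [ 8.3 56.1] a 88.57 z 49.9 px [204 122 144  22]
(np.float64(0.056305118422034756), np.float64(0.06730511842203477)) 14969 c [527.4 328.1] sz [36.7 60.4] a 89.35 z 62.4 px [196 145 164  97]
```

Request:
play_rows([
  [0.2,0,-0.0002,-0.0005,0],
  [0.2,0,-0.0002,-0.001,0],
  [0.2,0,-0.0002,-0.001,0],
])

```text
clock: 26.25
tcp_pos: [0.5286, 0.291, 0.0581]
orientation: [0.02, 1.571, -0.02]
contact_force: [-0.8, -0.3, -1.4]
grip_width: 0.0585
```

Request:
play_rows([
  [0.2,0,0,-0.0004,0],
  [0.2,0,0,-0.0007,0],
  [0.2,0,0,-0.0007,0],
])

```text
clock: 26.55
tcp_pos: [0.5286, 0.291, 0.0578]
orientation: [0.02, 1.571, -0.02]
contact_force: [-1.5, -0.1, 2.9]
grip_width: 0.0588
```

Request:
play_rows([
  [0.2,0,0,-0.0003,0],
  [0.2,0,0,-0.0003,0],
])

```text
clock: 26.75
tcp_pos: [0.5286, 0.291, 0.0578]
orientation: [0.02, 1.571, -0.019]
contact_force: [-2.3, -1.9, 6.4]
grip_width: 0.0588
```

Request:
play_rows([
  [0.7,0,0,0,0],
  [0.7,0,0,0,0],
  [0.7,0,0,0,0],
  [0.7,0,0,0.01,0],
  [0.7,0,0,0.03,0],
  [0.7,0,0,0.06,0],
  [0.7,0,-0.03,0.1,0],
  [0.7,0,-0.06,0.14,0],
  [0.7,0,-0.06,0.14,0],
  [0.7,0,-0.06,0.14,0],
])

```text
clock: 27.75
tcp_pos: [0.5293, 0.2307, 0.1988]
orientation: [0.023, 1.569, -0.019]
contact_force: [0.2, 0.5, -0.7]
grip_width: 0.0727
```

```bash
python3 - <<'E'
from h import *
p=wrist();save(p,'w21');o=p['obs'];print(o['tcp_pos'],o['orientation'],o['contact_force'],o['moment'],o['grip_width'])
rects(p,(.46,.6),(.05,.4),((.02,.026),(.045,.0508),(.0508,.0555),(.0575,.065)))
c=p['pixels'];cv2.imwrite('pics/w21c.png',cv2.resize(c[0:300,180:380],None,fx=2,fy=2,interpolation=cv2.INTER_CUBIC))
p=r.grab_frame('scene');save(p,'s21');c=p['pixels'];cv2.imwrite('pics/s21c.png',cv2.resize(c[180:270,240:370],None,fx=6,fy=6,interpolation=cv2.INTER_CUBIC))
p=r.grab_frame('top');save(p,'t21')
E
```

```text
[0.52931412 0.23068632 0.19880776] [ 0.02283468  1.56852298 -0.01913834] [ 0.24595858  0.4628484  -0.68130705] [ 0.01171827  0.03265985 -0.0302515 ] 0.07272185150084401
(0.02, 0.026) 1422 c [523.5 168.9] sz [104.8  54. ] a 87.05 z 24.0 px [246 196  61 107]
(0.02, 0.026) 299 c [529.7 217.2] sz [ 7.9 45.4] a 87.15 z 24.3 px [255 196  52  11]
(0.02, 0.026) 588 c [525.2 202.5] sz [20.  25.6] a 87.05 z 21.5 px [262 206  29  22]
(0.02, 0.026) 541 c [523.3 169.3] sz [19.9 26.3] a 89.08 z 21.4 px [261 241  29  20]
(0.02, 0.026) 237 c [532.7 152.6] sz [14.9 32.8] a 89.44 z 23.1 px [268 261  36  15]
(0.02, 0.026) 513 c [521.6 136. ] sz [20.1 25.1] a 87.87 z 21.5 px [261 273  27  20]
(0.045, 0.0508) 167 c [507.2 351.5] sz [ 6.2 15.8] a 88.82 z 49.7 px [234  26  23  10]
(0.045, 0.0508) 371 c [535.5 350.8] sz [ 6.3 37.9] a 88.44 z 49.7 px [258  26  54  10]
(0.045, 0.0508) 551 c [559.6 234.2] sz [59.4  6.2] a 88.82 z 49.3 px [313 151   9  73]
(0.045, 0.0508) 540 c [489.6 235.3] sz [59.6  6.3] a 88.81 z 49.3 px [226 152  10  73]
(0.0575, 0.065) 12644 c [526.3 290.9] sz [110.   60.2] a 88.58 z 60.9 px [231  36  86 155]
```

View pics/w21c.png

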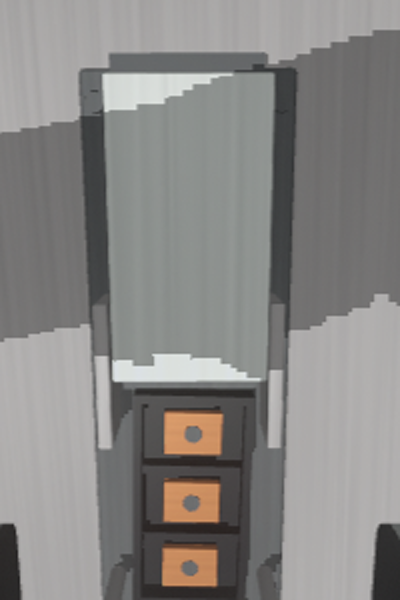

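View pics/s21c.png

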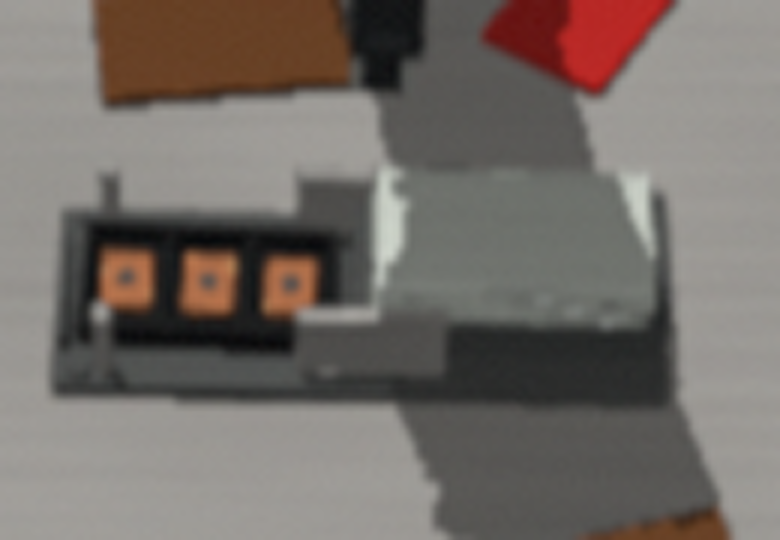

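View pics/t21.png

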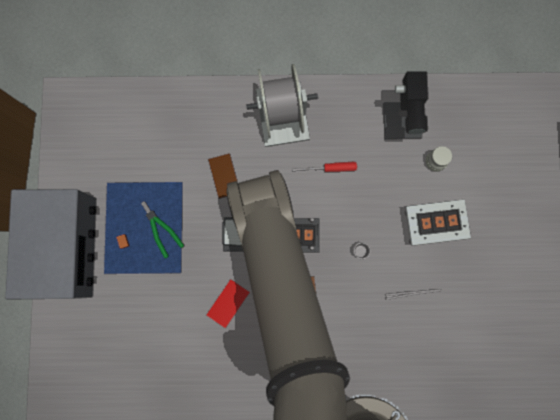

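```bash
python3 - <<'E'
from h import *
print(r.get_obs()['clock'], r.get_obs()['contact_force']); print(r.hand_in())
E
```

```text
27.9 [-0.5949646 -0.4701746  0.3781651]
the job is handed in; nothing more can be done
None
```

The whole job was done in the order asked and handed in at 27.9 s, well inside the 69 s limit, with the gripper clear of everything.

- **Top spacer:** I pushed it along the rack with the shut fingers. It dropped onto the bay spacer and came up against the end stop, where I stopped at 6.5 N. Its front edge measured at the stop face and its top at 52.8 mm.
- **Upper tray:** I set it on the stage with a gentle touch of about 11 N. Its centre measured within 0.4 mm of the stage centre and within 0.1° of its direction. Its rim stood at 64.0 mm, so it lies flat between the pins.
- **Second spacer:** I lifted it level and set it down at about 6 N. It measured within about 0.5 mm of the plate below, with the same direction within 0.1° and its top at 60.9 mm.
- **Lower tray:** it is still in the nest with its parts uncovered. It lies about 1.5° askew to the rack; I didn't measure it before the start, so I can't say whether that is new.

Three readings disagreed or were unusual:
- The wrist camera read about 2 mm off across the rack compared with the tool position. I allowed for this by measuring one part against another.
- The fingertip height seen by the wrist camera was about 5 mm off. I settled it with two light touches of the fingertips on the bare table, up to 22 N.
- The gripper read 58.5 mm on the 60 mm spacer, but the plate lifted and stayed level.

I took no last measurement of the top spacer under the second one.

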